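Make up two table-saw kits

ROBOT

A 6-joint arm with a two-finger parallel gripper is mounted at the origin on the work surface. World frame = base frame: x ahead of the robot, y to its left, z up, the work surface at z = 0. Lengths are in m, angles in rad, forces in N, time in s.
With the tool pointing down it reaches from about 0.25 to 0.725 m from the base axis. Payload 4 kg.
Tool frame: the origin (TCP) lies on the centre line of the jaws, within the pads' length; the fingertips stand tip_reach ahead of it and the grasp point (between the pads) lies 5 mm behind it (tip_reach is the distance from the TCP to the fingertips, in m); z points along the fingers, y is the direction in which the jaws open and shut (so a half turn about z gives the same grasp; the last joint's range is limited). The gripper opens to 85 mm and grips with 20 to 120 N. Pads are 22 mm wide; open, the fingers measure 114 mm over their backs; the gripper's body (76 mm by 85 mm) begins 54 mm behind the grasp point. The pads swing forward as they close: fully open they stand 13 mm farther back than shut.
Start: joints at [-1.166, 0.241, 0.005, 1.335, 0, 1.571], TCP at [0.197, -0.46, 0.245] pointing down, gripper open.
Joint ranges: [-2.72, 2.72], [-1.05, 1.87], [-1.09, 1.28], [-1.99, 2.15], [-1.42, 1.44], [-3.14, 3.14]. Speed limits (rad/s): [2.79, 2.79, 3.14, 3.14, 3.14, 3.14].

INTERFACE

Orientations are given as a unit quaternion [x, y, z, w].
In Python, from workcell import * gives the robot as it stands.
- The arm moves only by the tool arm_command, never from a script. Its arguments are lists of equal length, an entry for each row: "translation": the shift along the tool's x, y, z in cm, a list of three; "turn": the turn about the tool's z in rad; "hand": the closure, from 0 (fully open) to 1 (shut). In form: {"translation": [[x, y, z], ...], "turn": [turn, ...], "hand": [hand, ...]}. A call has 1 to 5 rows; each row is the pose to reach, as a shift and turn from the pose commanded when the call began, along the tool's axes at that moment; what a row does not reach only later rows make up. A row lasts 1/12 s, in which the tool goes at most 41.7 mm and 7.16 degrees, less where a joint would pass 70% of its speed; a pose out of reach is approached as far as the arm can. A call with a gripper value outside its range is refused whole. The fingers move at their own pace and stop on an object; the grip force is fixed at half the most. Time passes only in rows, so rows that repeat a pose let the fingers close. It gives the time, the measured TCP pose, the force and the opening at its end, in the units of the state.
- get_obs(): the state, without advancing time (a new reading comes with each control period).
- camera(name): name is "side" or "top" or "wrist"; returns (picture, depth): 420x560x3 uint8, red, green, blue; 420x560 float32, m along the optical axis (not along the pixel's ray), 0 where there is no reading.
- camera_info(name): a dict with "mtx" (3x3 intrinsics, pixels), "world_to_cam" (4x4, takes a point from world to camera coordinates). Camera axes: x right, y down, z forward; pixel columns grow to the right and rows downward; lengths in m; the calibration is good to about 2 mm. The wrist camera is an equidistant fisheye: a pixel r from the principal point sees the ray r / f radians off the axis. A picture is of the moment at which its call begins: read the wrist's pose just before it. camera_info takes no time and is no camera call; for the wrist camera it gives the pose at the moment of the call.
- job_done(): hands the job in, once; it reports no verdict.
Trained networks look in the newest picture that a camera, given by its name, has taken for a name from the list of things; names that differ only in an ending like _2 or _b are one class to them, and where a whole thing is asked for, a point or a joint stands for the part that bears it (a point fixed in the world has none). Each returns a list of dicts, best first, with "conf" (0 to 1); they miss things now and then, are a little off and sometimes report something else, mostly with a low value. They report only what shows in the picture. A call takes as long as a camera call. They do not tell look-alikes from the thing itself.
- search_frame(camera, name): "location" ([row, column] in pixels, amid what is visible of it).
- spot_point(camera, name): "location" ([row, column] in pixels: a listed point, or the origin of a listed thing).
The state is a dict: "clock": time; "joint_pos": joint angles; "joint_vel": joint speeds; "tau": joint torques, N m; "eef_pos": TCP position; "tool_rot": TCP orientation; "ft_force": force on the tool from outside, world axes, zero at the start; "ft_torque": the same for the moment, N m; "grip_width": finger opening in m.
Only numpy, scipy, OpenCV 4.12 (cv2) and the standard library are available. Lean on these libraries where they do the work, as an engineer would, in place of code of your own. Each camera call takes 0.05 s, during which the arm holds its last target. There are 200 camera calls.

TASK

Make up the two kits for the table saw. Blue tray: the hose coupling in one compartment, grey socket half standing on the tray floor with the orange plug half fully home in it (ears down in the notches), and the black knob in the other compartment. Yellow tray: the push block in one compartment and the red knob in the other; everything stands upright on the tray floor, it does not matter which compartment is which, and the green knob and the tape measure stay where they are.

Things in the scene. Friction and masses are not known exactly. Their poses are not given: they have to be found in the camera images.
- socket_half: Loose grey plastic cup, lower half of a hose coupling, 60 mm across, 34 mm high. In its top a round socket 39 mm across, 14 mm deep, and two notches 15 mm wide through the rim at its +x and -x, equally deep, with white marks on their floors. Flat faces 60 mm apart at +y and -y suit a grasp. Origin at the centre of its underside, z up. About 120 g.
- plug_half: Orange upper half, 48 mm high: spigot 35 mm across, 11 mm long (foot 30 mm), with ears at its +x and -x, 10 mm wide, 9 mm high, reaching 30 mm out; above, a round body 46 mm across to grip (across y). White marks show the ears. Origin: centre of underside, z up; 80 g. Fully home its underside is 23 mm above the socket half's (34 if ears rest on the rim); either half turn will do.
- black_knob: Black six-lobed plastic clamp knob, wanted in the blue tray; 38 mm across the lobes (lobes every 60 degrees, one at +x), 34 mm high: brass boss 24 mm across up to 10 mm, lobed head above. Grips at any yaw across 33 to 38 mm. Origin at the centre of its underside, z up. About 50 g, stands on its boss among the stock.
- red_knob: Red six-lobed plastic clamp knob, wanted in the yellow tray; 38 mm across the lobes (lobes every 60 degrees, one at +x), 34 mm high: brass boss 24 mm across up to 10 mm, lobed head above. Grips at any yaw across 33 to 38 mm. Origin at the centre of its underside, z up. About 50 g, stands on its boss among the stock.
- green_knob: Green six-lobed plastic clamp knob, not wanted, stays in its place; 38 mm across the lobes (lobes every 60 degrees, one at +x), 34 mm high: brass boss 24 mm across up to 10 mm, lobed head above. Grips at any yaw across 33 to 38 mm. Origin at the centre of its underside, z up. About 50 g, stands on its boss among the stock.
- push_block: Dark wooden push block: base 96 mm long (x), 44 mm wide, 18 mm high; a neck 30 mm long carries a bar grip 76 mm long, 22 mm wide, 44 to 68 mm above the underside. Grip the bar across y at its middle. Origin at the centre of its underside, z up. About 180 g. Starts behind the other stock, lying roughly along world y. Fits a compartment with its length along the tray's y.
- tape_measure: White and black tape measure standing on edge among the stock, 52 mm (x) by 34 mm (y) by 48 mm high, with a flat steel tip that sticks out 8 mm at +x. Origin at the centre of its underside. Stays in its place.
- blue_tray: Blue open plastic tray, fixed, 200 mm (x) by 120 mm (y), walls 25 mm high and 4 mm thick, floor 4 mm thick. A full-height divider across the middle makes two compartments of 94 x 112 mm, centred at x = +50 and -50 mm. Origin at the centre of its underside, z up; turned up to 0.2 rad from world x. Takes the coupling and the black knob.
- yellow_tray: Yellow open plastic tray, fixed, 200 mm (x) by 120 mm (y), walls 25 mm high and 4 mm thick, floor 4 mm thick. A full-height divider across the middle makes two compartments of 94 x 112 mm, centred at x = +50 and -50 mm. Origin at the centre of its underside, z up; turned up to 0.2 rad from world x. Takes the push block and the red knob.
Not all that is in view belongs to the job. Of the things shaped like the red_knob, the red one is meant.

How it is judged:
At the end, for the whole second after the job is handed in: Both kits complete, each piece in its own compartment, flat on the floor (within 4.5 mm) and upright (0.12 rad); plug half home in the socket half (within 2.5 mm of depth, 5 mm of axis, 0.2 rad of notches); all at rest; green knob and tape measure within 30 mm of their places (z of socket_half in the frame of blue_tray between 0 and 0.0085 m and x of socket_half in the frame of blue_tray between -0.1 and 0.1 m and y of socket_half in the frame of blue_tray between -0.06 and 0.06 m and angle between each of socket_half, black_knob, push_block, red_knob, plug_half's own z axis and vertical below 0.12 rad and z of black_knob in the frame of blue_tray between 0 and 0.0085 m and x of black_knob in the frame of blue_tray between -0.1 and 0.1 m and y of black_knob in the frame of blue_tray between -0.06 and 0.06 m and z of push_block in the frame of yellow_tray between 0 and 0.0085 m and x of push_block in the frame of yellow_tray between -0.1 and 0.1 m and y of push_block in the frame of yellow_tray between -0.06 and 0.06 m and z of red_knob in the frame of yellow_tray between 0 and 0.0085 m and x of red_knob in the frame of yellow_tray between -0.1 and 0.1 m and y of red_knob in the frame of yellow_tray between -0.06 and 0.06 m and ((x of socket_half in the frame of blue_tray above 0 m and x of black_knob in the frame of blue_tray below 0 m) or (x of socket_half in the frame of blue_tray below 0 m and x of black_knob in the frame of blue_tray above 0 m)) and ((x of push_block in the frame of yellow_tray above 0 m and x of red_knob in the frame of yellow_tray below 0 m) or (x of push_block in the frame of yellow_tray below 0 m and x of red_knob in the frame of yellow_tray above 0 m)) and horizontal distance between plug_half and socket_half below 0.005 m and z of plug_half in the frame of socket_half between 0.018 and 0.0255 m and angle between the x axis of plug_half and the x axis of socket_half, either way round below 0.2 rad and linear speed of each of socket_half, plug_half, black_knob, push_block, red_knob below 0.02 m/s and distance of each of green_knob, tape_measure from where it was at the start of the episode below 0.03 m); the robot touches nothing.
It fails at once if the green knob is moved by more than 30 mm (distance of green_knob from where it was at the start of the episode above 0.03 m).
It fails at once if the tape measure is moved by more than 30 mm (distance of tape_measure from where it was at the start of the episode above 0.03 m).
It also fails if it takes over 144 s, if anything falls off the work surface, if the arm or the gripper's body presses on something with over 40 N, if the wrist force passes 120 N, or if a joint passes its speed limit or range.

## Working session

There is one attempt and no reset: what is moved stays moved. The work goes in short steps, Python scripts to look and compute and a tool call to move; the robot and the scene stay as the last step left them, time stands still between calls to the robot, and variables do not carry over. Pictures are saved under pics/ and viewed, about 12 in all and at most 16, crops included, and the job is handed in when it is done.

Besides the shell and the picture viewer there is one more tool, called after "Emit:" as name([rows], argument=value, ...), one row to a line, values as JSON. arm_command: Moves the arm, as the interface text tells. Its arguments: {"type":"object","properties":{"translation":{"type":"array","items":{"type":"array","items":{"type":"number"}}},"turn":{"type":"array","items":{"type":"number"}},"hand":{"type":"array","items":{"type":"number"}}},"required":["translation","turn","hand"]}

```bash
ls; mkdir -p pics; cat > h.py <<'E'
from workcell import *
import numpy as np, cv2
from scipy.spatial.transform import Rotation as R
def save(n,im): cv2.imwrite('pics/'+n,cv2.cvtColor(im,cv2.COLOR_RGB2BGR))
def cloud(name,depth):
    ci=camera_info(name);K=np.array(ci['mtx']);T=np.linalg.inv(np.array(ci['world_to_cam']))
    v,u=np.mgrid[:420,:560]; x=(u-K[0,2])/K[0,0];y=(v-K[1,2])/K[1,1]
    P=np.stack([x*depth,y*depth,depth],-1)
    W=P@T[:3,:3].T+T[:3,3]; W[depth<=0]=np.nan
    return W
E
python3 - <<'E'
from h import *
for c in('top','side'):
    im,d=camera(c);save(c+'0.png',im);np.save(c+'.npy',d);np.save(c+'im.npy',im)
    W=cloud(c,d)
    for n in ['socket_half','plug_half','black_knob','red_knob','green_knob','push_block','tape_measure','blue_tray','yellow_tray']:
        for r in spot_point(c,n)[:4]:
            a,b=np.round(r['location']).astype(int); print(c,n,round(r['conf'],2),(a,b),W[min(a,419),min(b,559)].round(3))
o=get_obs();print({k:np.round(v,3) for k,v in o.items()})
print(camera_info('wrist'), camera_info('top'))
E
```

```text
pics
top socket_half 0.79 (np.int64(273), np.int64(222)) [0.44  0.127 0.021]
top plug_half 0.74 (np.int64(245), np.int64(129)) [0.498 0.31  0.005]
top plug_half 0.67 (np.int64(213), np.int64(352)) [ 0.543 -0.116  0.049]
top plug_half 0.62 (np.int64(146), np.int64(253)) [0.67  0.064 0.069]
top black_knob 0.6 (np.int64(276), np.int64(293)) [ 0.432 -0.005  0.036]
top black_knob 0.17 (np.int64(255), np.int64(454)) [ 0.466 -0.312  0.002]
top red_knob 0.78 (np.int64(213), np.int64(220)) [0.552 0.13  0.035]
top green_knob 0.58 (np.int64(271), np.int64(355)) [ 0.438 -0.118  0.038]
top push_block 0.59 (np.int64(256), np.int64(450)) [ 0.464 -0.302  0.007]
top push_block 0.56 (np.int64(148), np.int64(252)) [0.667 0.066 0.067]
top tape_measure 0.71 (np.int64(214), np.int64(286)) [0.545 0.006 0.048]
top blue_tray 0.8 (np.int64(241), np.int64(126)) [0.504 0.31  0.022]
top yellow_tray 0.91 (np.int64(257), np.int64(450)) [ 0.461 -0.297  0.022]
side socket_half 0.79 (np.int64(192), np.int64(226)) [0.442 0.096 0.006]
side plug_half 0.86 (np.int64(252), np.int64(275)) [ 0.542 -0.149  0.028]
side black_
[... 1457 characters left out ...]
 -4.98780581e-01],
       [-8.84844038e-01, -3.78604285e-01,  2.71495533e-01,
        -3.51790117e-02],
       [-2.49365849e-01, -1.07363143e-01, -9.62439520e-01,
         3.78544697e-01],
       [ 0.00000000e+00,  0.00000000e+00,  0.00000000e+00,
         1.00000000e+00]])} {'mtx': array([[449.65717952,   0.        , 279.32673829],
       [  0.        , 449.65717952, 208.25084448],
       [  0.        ,   0.        ,   1.        ]]), 'world_to_cam': array([[-0.02023272, -0.99961293, -0.01909505,  0.02981937],
       [-0.98345353,  0.02333742, -0.17965112,  0.55472372],
       [ 0.18002722,  0.01514426, -0.98354504,  0.778301  ],
       [ 0.        ,  0.        ,  0.        ,  1.        ]])}
```

```bash
python3 - <<'E'
from h import *
im=np.load('topim.npy');
save('topz.png',cv2.resize(im[110:350,60:520],None,fx=1.7,fy=1.7,interpolation=cv2.INTER_CUBIC))
d=np.load('top.npy');W=cloud('top',d);Z=W[...,2]
def box(c,r,zlo,zhi):
    m=(np.hypot(W[...,0]-c[0],W[...,1]-c[1])<r)&(Z>zlo)&(Z<zhi)
    p=W[m][:,:2].astype(np.float32); print(c,len(p),'minrect',[np.round(x,4) for x in cv2.minAreaRect(p)],'med',np.median(p,0).round(4),'circ',[np.round(x,4) for x in cv2.minEnclosingCircle(p)], 'zmax',np.nanpercentile(Z[m],98).round(3))
for n,c,r,a,b in [('sock',(.44,.127),.05,.03,.05),('plug',(.543,-.116),.05,.042,.06),('black',(.432,-.005),.035,.03,.05),('red',(.552,.13),.035,.03,.05),('green',(.438,-.118),.035,.03,.05),('tape',(.545,.006),.045,.043,.06),('push',(.67,.065),.07,.06,.08),('blue',(.5,.31),.13,.02,.04),('yel',(.463,-.3),.13,.02,.04)]:
    print(n);box(c,r,a,b)
print(camera_info('top')['mtx'][0,0])
E
```

```text
sock
(0.44, 0.127) 410 minrect [array([0.4452, 0.1258]), array([0.0546, 0.0593]), np.float64(0.1133)] med [0.4447 0.1257] circ [array([0.4451, 0.1263]), np.float64(0.0307)] zmax 0.038
plug
(0.543, -0.116) 478 minrect [array([ 0.5505, -0.1258]), array([0.0447, 0.0439]), np.float64(18.9646)] med [ 0.5503 -0.1259] circ [array([ 0.5511, -0.1262]), np.float64(0.023)] zmax 0.052
black
(0.432, -0.005) 254 minrect [array([ 0.4303, -0.0045]), array([0.0321, 0.036 ]), np.float64(19.2858)] med [ 0.4299 -0.0044] circ [array([ 0.43  , -0.0042]), np.float64(0.0185)] zmax 0.038
red
(0.552, 0.13) 235 minrect [array([0.5527, 0.1334]), array([0.0315, 0.0334]), np.float64(55.0469)] med [0.5521 0.1332] circ [array([0.5535, 0.1331]), np.float64(0.0182)] zmax 0.037
green
(0.438, -0.118) 261 minrect [array([ 0.44 , -0.122]), array([0.0347, 0.0333]), np.float64(14.358)] med [ 0.4403 -0.1217] circ [array([ 0.4403, -0.1222]), np.float64(0.0186)] zmax 0.037
tape
(0.545, 0.006) 480 minrect [array([0.5533, 0.0101]), array([0.0518, 0.0335]), np.float64(47.4453)] med [0.5524 0.0105] circ [array([0.5527, 0.0101]), np.float64(0.0285)] zmax 0.051
push
(0.67, 0.065) 459 minrect [array([0.6831, 0.0682]), array([0.0221, 0.0754]), np.float64(86.4313)] med [0.6819 0.0675] circ [array([0.6832, 0.0668]), np.float64(0.038)] zmax 0.071
blue
(0.5, 0.31) 1002 minrect [array([0.5039, 0.312 ]), array([0.122 , 0.2002]), np.float64(78.7124)] med [0.5017 0.3135] circ [array([0.5039, 0.3118]), np.float64(0.1158)] zmax 0.028
yel
(0.463, -0.3) 1067 minrect [array([ 0.459 , -0.3077]), array([0.1219, 0.2003]), np.float64(86.0966)] med [ 0.458  -0.3104] circ [array([ 0.4587, -0.3075]), np.float64(0.1155)] zmax 0.028
449.6571795236737
```

View pics/topz.png

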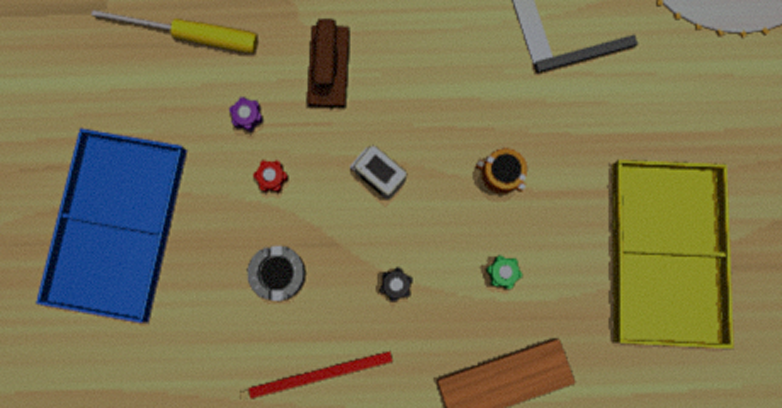

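View pics/side0.png

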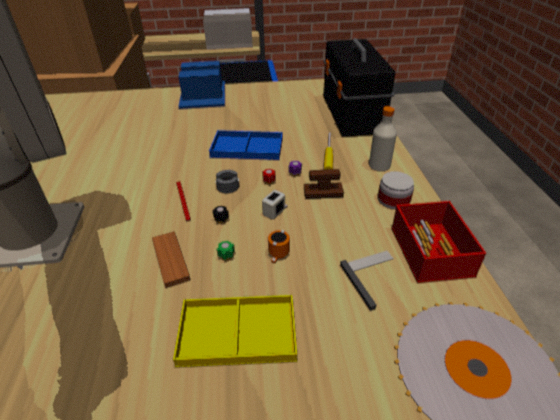

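The top view crop shows:
- blue tray at (110,225)
- yellow tray at (672,255)
- socket at (276,272)
- plug at (505,170)
- black knob at (396,284)
- push block at (328,65), lying along world x rather than y as the task says

Red-knob candidates are red (270,176), purple (246,113) and green (505,271). The red one at (270,176) fits, and I'll confirm it in a crop.

```bash
python3 - <<'E'
from h import *
import workcell; print([n for n in dir(workcell) if not n.startswith('__')])
im=np.load('topim.npy');
a=cv2.resize(im[160:300,190:380],None,fx=4,fy=4,interpolation=cv2.INTER_CUBIC)
save('c1.png',a)
d=np.load('top.npy');W=cloud('top',d)
hsv=cv2.cvtColor(im,cv2.COLOR_RGB2HSV)
for n,c,r0,r1 in [('sock',(.445,.126),.019,.034),('plug',(.5505,-.1262),.02,.036)]:
    D=np.hypot(W[...,0]-c[0],W[...,1]-c[1])
    m=(D<r1)&(D>r0-.003)&(hsv[...,1]<60)&(hsv[...,2]>(150))
    k,lab,st,ce=cv2.connectedComponentsWithStats(m.astype(np.uint8))
    for i in range(1,k):
        if st[i,4]>=4: print(n,st[i,4],ce[i].round(1),np.median(W[lab==i],0).round(4))
o=get_obs();T=np.linalg.inv(np.array(camera_info('wrist')['world_to_cam']))
Rt=R.from_quat(o['tool_rot']).as_matrix()
print('cam in tool',(Rt.T@(T[:3,3]-o['eef_pos'])).round(4),'\n',(Rt.T@T[:3,:3]).round(3))
E
```

```text
['Unreachable', 'camera', 'camera_info', 'get_obs', 'job_done', 'search_frame', 'spot_point', 'tip_reach']
sock 6 [221.7 256.2] [0.472  0.1285 0.022 ]
cam in tool [ 0.0688 -0.0014 -0.1288] 
 [[-0.    -0.962 -0.271]
 [ 1.    -0.     0.   ]
 [-0.    -0.271  0.962]]
```

View pics/c1.png

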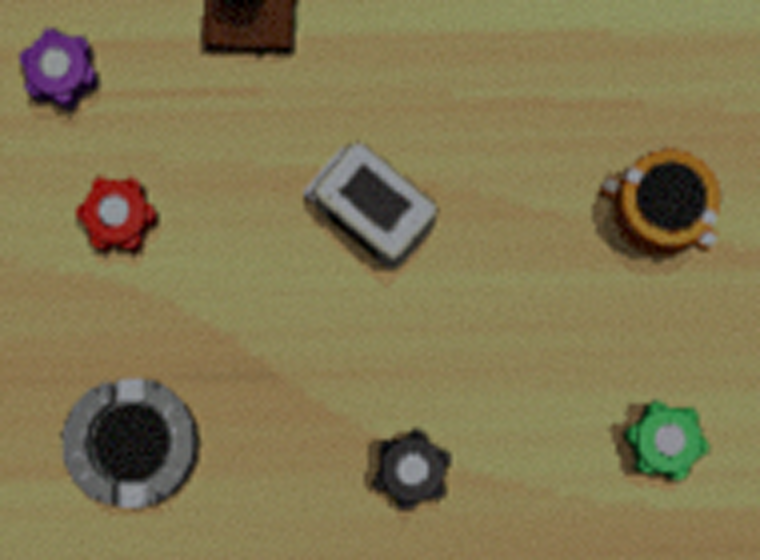

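The enlarged crop confirms the candidates: the red knob is at (115,212), purple at (57,65) and green at (667,440). The socket marks lie along world x, and the plug ears are at a yaw of about 61°. I'll move over the socket now.

Emit:
arm_command([
  [2.3, -2.2, 0],
  [4.6, -4.4, 0],
  [6.9, -6.6, 0],
  [9.2, -8.8, 0],
  [11.5, -11, 0],
], turn=[0, 0, 0, 0, 0], hand=[0, 0, 0, 0, 0])

```text
clock: 1.42
eef_pos: [0.2596, -0.3119, 0.2454]
tool_rot: [0.98, 0.201, 0.0, 0.0]
ft_force: [0.5, -0.2, 0.6]
grip_width: 0.0852
```

Emit:
arm_command([
  [2.3, -2.2, 0],
  [4.6, -4.4, 0],
  [6.9, -6.6, 0],
  [9.2, -8.8, 0],
  [11.5, -11, 0],
], turn=[0, 0, 0, 0, 0], hand=[0, 0, 0, 0, 0])

```text
clock: 1.83
eef_pos: [0.322, -0.1654, 0.2456]
tool_rot: [0.98, 0.201, 0.0, 0.0]
ft_force: [0.8, 0.5, -0.0]
grip_width: 0.0856
```

Emit:
arm_command([
  [2.3, -2.2, 0],
  [4.6, -4.4, 0],
  [6.9, -6.6, 0],
  [9.2, -8.8, 0],
  [11.5, -11, 0],
], turn=[0, 0, 0, 0, 0], hand=[0, 0, 0, 0, 0])

```text
clock: 2.25
eef_pos: [0.3845, -0.0188, 0.2456]
tool_rot: [0.98, 0.201, 0.0, 0.0]
ft_force: [0.1, 0.2, -0.5]
grip_width: 0.0854
```

Emit:
arm_command([
  [2.3, -2.2, 2],
  [4.6, -4.4, 4],
  [6.9, -6.6, 6],
  [9.2, -8.8, 8],
  [11.4, -11.1, 10],
], turn=[0.063, 0.126, 0.189, 0.252, 0.315], hand=[0, 0, 0, 0, 0])

```text
clock: 2.67
eef_pos: [0.4503, 0.0789, 0.1478]
tool_rot: [0.997, 0.076, -0.002, -0.018]
ft_force: [-0.1, -1.3, -0.3]
grip_width: 0.0855
```

```bash
cat >> h.py <<'E'
def st():
    o=get_obs(); Rt=R.from_quat(o['tool_rot']).as_matrix()
    return o['eef_pos'],np.arctan2(Rt[1,0],Rt[0,0]),o
def go(x,y,z,psi):
    p,s,o=st(); d=np.array([x,y,z])-p
    print('cm',np.round(100*np.array([d[0]*np.cos(s)+d[1]*np.sin(s),d[0]*np.sin(s)-d[1]*np.cos(s),-d[2]]),2),'turn',round((s-psi+np.pi)%(2*np.pi)-np.pi,3))
def wpix(uv,z):  # wrist pixels (u=col,v=row) -> world points on plane z
    ci=camera_info('wrist');K=np.array(ci['mtx']);T=np.linalg.inv(np.array(ci['world_to_cam']))
    q=(np.atleast_2d(uv)-K[:2,2])/K[0,0]; th=np.linalg.norm(q,axis=1,keepdims=True)
    r=np.hstack([np.sinc(th/np.pi)*q,np.cos(th)])@T[:3,:3].T
    return T[:3,3]+r*((z-T[2,3])/r[:,2])[:,None]
def wrect(x,y,z,half=0.06,n=480):
    """wrist image rectified on plane z: up=+x world, left=+y"""
    im,_=camera('wrist');ci=camera_info('wrist');K=np.array(ci['mtx']);M=np.array(ci['world_to_cam'])
    g=(np.arange(n)+.5)/n*2-1; Y,X=np.meshgrid(y-g*half,x-g*half)
    Pc=np.stack([X,Y,np.full_like(X,z)],-1)@M[:3,:3].T+M[:3,3]
    rr=np.linalg.norm(Pc[...,:2],axis=-1);th=np.arctan2(rr,Pc[...,2]);s=K[0,0]*th/np.maximum(rr,1e-9)
    return cv2.remap(im,(Pc[...,0]*s+K[0,2]).astype(np.float32),(Pc[...,1]*s+K[1,2]).astype(np.float32),cv2.INTER_CUBIC)
E
python3 - <<'E'
from h import *
import workcell; t=workcell.tip_reach; print('tip',t() if callable(t) else t)
p,s,o=st();print(p,s,o['clock'])
im=wrect(.445,.126,.034);save('s1.png',im)
E
```

```text
tip 0.014
[0.45033811 0.07887444 0.14782326] 0.15231147175191365 2.6667
```

View pics/s1.png

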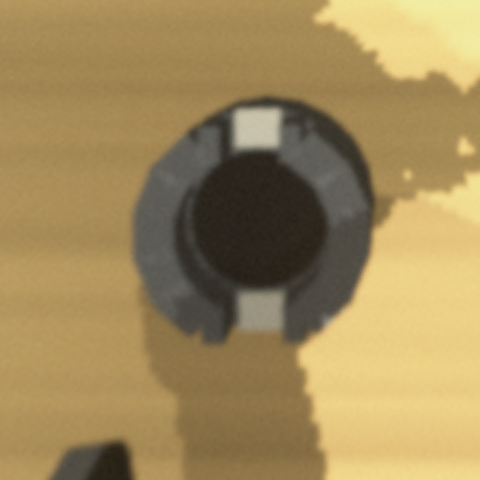

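Rectified wrist view: socket rim centre at (254,222), marks at (257,128) and (260,310), so its yaw is about 0. The arm was still lagging, so I'll let it settle and measure numerically.

Emit:
arm_command([
  [0, 0, 0],
  [0, 0, 0],
  [0, 0, 0],
  [0, 0, 0],
  [0, 0, 0],
], turn=[0, 0, 0, 0, 0], hand=[0, 0, 0, 0, 0])

```text
clock: 3.13
eef_pos: [0.45, 0.075, 0.1502]
tool_rot: [0.997, 0.072, -0.001, -0.017]
ft_force: [-0.0, 0.4, -0.4]
grip_width: 0.0858
```

```bash
cat >> h.py <<'E'
def marks(x,y,z,vmin=120,half=.045,rmin=0,rmax=.036,n=480):
    im=wrect(x,y,z,half,n);h=cv2.cvtColor(im,cv2.COLOR_RGB2HSV)
    m=((h[...,1]<50)&(h[...,2]>vmin)).astype(np.uint8)
    k,lab,s,ce=cv2.connectedComponentsWithStats(m);out=[]
    mm=2*half/n
    for i in range(1,k):
        X=x+(n/2-.5-ce[i,1])*mm;Y=y+(n/2-.5-ce[i,0])*mm;A=s[i,4]*mm*mm*1e6
        if A>4 and rmin<np.hypot(X-x,Y-y)<rmax: out.append((round(X,4),round(Y,4),round(A,1)))
    return im,sorted(out,key=lambda t:-t[2])
E
python3 - <<'E'
from h import *
p,s,o=st();print(p,s,o['joint_vel'].round(3))
im,m=marks(.445,.126,.02);print(m)
for v in (90,150):print(marks(.445,.126,.02,v)[1])
a,b=np.array(m[0][:2]),np.array(m[1][:2]);d=a-b; d*=np.sign(d[0]);print((a+b)/2,np.arctan2(d[1],d[0]))
E
```

```text
[0.4499818  0.07499414 0.15020595] 0.14436703091682462 [ 0.002  0.004 -0.001 -0.003  0.    -0.   ]
[(np.float64(0.4691), np.float64(0.1279), np.float64(138.7)), (np.float64(0.4206), np.float64(0.1266), np.float64(97.3))]
[(np.float64(0.4454), np.float64(0.1517), np.float64(445.1)), (np.float64(0.4608), np.float64(0.1163), np.float64(438.0)), (np.float64(0.421), np.float64(0.1264), np.float64(121.6))]
[(np.float64(0.4691), np.float64(0.1279), np.float64(115.6)), (np.float64(0.4199), np.float64(0.1266), np.float64(61.0))]
[0.44485 0.12725] 0.02679770723750202
```

```bash
python3 - <<'E'
from h import *
p,s,o=st();print(o['joint_pos'].round(3), R.from_quat(o['tool_rot']).as_matrix().round(4))
E
```

```text
[ 0.144  0.223 -0.28   1.068  0.034  3.141] [[ 9.896e-01  1.439e-01 -4.600e-03]
 [ 1.440e-01 -9.890e-01  3.400e-02]
 [ 4.000e-04 -3.430e-02 -9.994e-01]]
```

Emit:
arm_command([
  [0, -1, 0],
], turn=[0], hand=[0])

```text
clock: 3.37
eef_pos: [0.4492, 0.0793, 0.1498]
tool_rot: [0.997, 0.076, -0.002, -0.019]
ft_force: [0.6, -0.7, -0.8]
grip_width: 0.0849
```

Emit:
arm_command([
  [0, 0, 0],
  [0, 0, 0],
  [0, 0, 0],
], turn=[0, 0, 0], hand=[0, 0, 0])

```text
clock: 3.62
eef_pos: [0.4491, 0.0797, 0.1494]
tool_rot: [0.997, 0.076, -0.002, -0.019]
ft_force: [0.2, -0.2, 0.5]
grip_width: 0.0851
```

```bash
python3 - <<'E'
from h import *
p,s,o=st();print(p,s,o['joint_pos'].round(3), R.from_quat(o['tool_rot']).as_matrix().round(4))
E
```

```text
[0.44912659 0.0796728  0.1493777 ] 0.15202519599175923 [ 0.151  0.224 -0.279  1.069  0.039  3.141] [[ 0.9885  0.1513 -0.0068]
 [ 0.1514 -0.9877  0.0381]
 [-0.001  -0.0387 -0.9993]]
```

q6 is at its limit, so the yaw has to be reached by turning the other way (a half turn gives the same grasp). I'll turn back in steps.

Emit:
arm_command([
  [0, 0, -1],
  [0, 0, -2],
  [0, 0, -2],
  [0, 0, -2],
  [0, 0, -2],
], turn=[-0.12, -0.24, -0.36, -0.48, -0.6], hand=[0, 0, 0, 0, 0])

```text
clock: 4.03
eef_pos: [0.4495, 0.0788, 0.1695]
tool_rot: [0.929, 0.37, 0.004, -0.019]
ft_force: [-0.7, 0.4, -0.6]
grip_width: 0.0856
```

Emit:
arm_command([
  [0, 0, 0],
  [0, 0, 0],
  [0, 0, 0],
  [0, 0, 0],
  [0, 0, 0],
], turn=[-0.12, -0.24, -0.36, -0.48, -0.6], hand=[0, 0, 0, 0, 0])

```text
clock: 4.45
eef_pos: [0.4493, 0.0788, 0.1693]
tool_rot: [0.778, 0.628, 0.009, -0.017]
ft_force: [0.4, -0.3, -0.5]
grip_width: 0.0853
```

```bash
python3 - <<'E'
from h import *
p,s,o=st();print(p,s,o['joint_pos'].round(3), R.from_quat(o['tool_rot']).as_matrix().round(4))
E
```

```text
[0.44926693 0.0787725  0.16926738] 1.3573923910025798 [ 0.149  0.206 -0.246  1.12   0.039  1.933] [[ 0.2117  0.9773 -0.007 ]
 [ 0.9767 -0.2112  0.038 ]
 [ 0.0357 -0.0149 -0.9993]]
```

The 2.2° tilt picked up at the q6 limit persists. I'll undo it by symmetry at the opposite q6 limit, well above the stock.

Emit:
arm_command([
  [0, 0, 0],
  [0, 0, 0],
  [0, 0, 0],
  [0, 0, 0],
  [0, 0, 0],
], turn=[-0.12, -0.24, -0.36, -0.48, -0.6], hand=[0, 0, 0, 0, 0])

```text
clock: 4.87
eef_pos: [0.4493, 0.0788, 0.1693]
tool_rot: [0.558, 0.83, 0.014, -0.014]
ft_force: [0.6, -0.2, -0.7]
grip_width: 0.0852
```

Emit:
arm_command([
  [0, 0, 0],
  [0, 0, 0],
  [0, 0, 0],
  [0, 0, 0],
  [0, 0, 0],
], turn=[-0.12, -0.24, -0.36, -0.48, -0.6], hand=[0, 0, 0, 0, 0])

```text
clock: 5.28
eef_pos: [0.4493, 0.0788, 0.1693]
tool_rot: [0.288, 0.958, 0.017, -0.009]
ft_force: [0.9, 0.1, 1.2]
grip_width: 0.0855
```

Emit:
arm_command([
  [0, 0, 0],
  [0, 0, 0],
  [0, 0, 0],
  [0, 0, 0],
  [0, 0, 0],
], turn=[-0.12, -0.24, -0.36, -0.48, -0.6], hand=[0, 0, 0, 0, 0])

```text
clock: 5.7
eef_pos: [0.4492, 0.0788, 0.1693]
tool_rot: [-0.008, 1.0, 0.019, -0.003]
ft_force: [0.3, -0.1, 0.6]
grip_width: 0.0854
```

Emit:
arm_command([
  [0, 0, 0],
  [0, 0, 0],
  [0, 0, 0],
  [0, 0, 0],
  [0, 0, 0],
], turn=[-0.12, -0.24, -0.36, -0.48, -0.6], hand=[0, 0, 0, 0, 0])

```text
clock: 6.12
eef_pos: [0.4493, 0.0788, 0.1693]
tool_rot: [-0.303, 0.953, 0.019, 0.002]
ft_force: [-0.4, -0.4, 0.1]
grip_width: 0.0857
```

Emit:
arm_command([
  [0, 0, 0],
  [0, 0, 0],
  [0, 0, 0],
  [0, 0, 0],
  [0, 0, 0],
], turn=[-0.12, -0.24, -0.36, -0.48, -0.6], hand=[0, 0, 0, 0, 0])

```text
clock: 6.53
eef_pos: [0.4493, 0.0788, 0.1693]
tool_rot: [-0.571, 0.821, 0.018, 0.008]
ft_force: [-0.7, -0.4, 0.1]
grip_width: 0.0857
```

Emit:
arm_command([
  [0, 0, 0],
  [0, 0, 0],
  [0, 0, 0],
  [0, 0, 0],
  [0, 0, 0],
], turn=[-0.12, -0.24, -0.36, -0.48, -0.6], hand=[0, 0, 0, 0, 0])

```text
clock: 6.95
eef_pos: [0.4492, 0.0788, 0.1693]
tool_rot: [0.788, -0.615, -0.014, -0.013]
ft_force: [-0.1, 0.2, 0.2]
grip_width: 0.0854
```

Emit:
arm_command([
  [0, 0, 0],
  [0, 0, 0],
  [0, 0, 0],
  [0, 0, 0],
  [0, 0, 0],
], turn=[-0.12, -0.24, -0.36, -0.48, -0.6], hand=[0, 0, 0, 0, 0])

```text
clock: 7.37
eef_pos: [0.4493, 0.0788, 0.1692]
tool_rot: [0.935, -0.355, -0.01, -0.017]
ft_force: [0.4, -0.2, -0.2]
grip_width: 0.0855
```

Emit:
arm_command([
  [0, 0, 0],
  [0, 0, 0],
  [0, 0, 0],
  [0, 0, 0],
  [0, 0, 0],
], turn=[-0.12, -0.24, -0.36, -0.48, -0.6], hand=[0, 0, 0, 0, 0])

```text
clock: 7.78
eef_pos: [0.4493, 0.0788, 0.1693]
tool_rot: [0.998, -0.063, -0.005, -0.019]
ft_force: [0.5, 0.2, -0.3]
grip_width: 0.0853
```

Emit:
arm_command([
  [0, 2, 0],
  [0, 4, 0],
  [0, 6, 0],
  [0, 6, 0],
  [0, 6, 0],
], turn=[-0.12, -0.24, -0.28, -0.28, -0.28], hand=[0, 0, 0, 0, 0])

```text
clock: 8.2
eef_pos: [0.4376, 0.0523, 0.1671]
tool_rot: [0.998, 0.055, -0.001, -0.006]
ft_force: [-0.1, 0.3, -0.2]
grip_width: 0.0853
```

```bash
python3 - <<'E'
from h import *
p,s,o=st();print(p,s,o['joint_pos'].round(3), R.from_quat(o['tool_rot']).as_matrix().round(4))
E
```

```text
[0.43763495 0.05233681 0.16713723] 0.11025556825428806 [ 0.11   0.179 -0.285  1.108  0.013 -3.141] [[ 0.9939  0.11   -0.003 ]
 [ 0.11   -0.9938  0.0128]
 [-0.0016 -0.0131 -0.9999]]
```

Emit:
arm_command([
  [0, 2, 0],
  [0, 3, 0],
  [0, 3, 0],
], turn=[0, 0, 0], hand=[0, 0, 0])

```text
clock: 8.45
eef_pos: [0.44, 0.0383, 0.1668]
tool_rot: [0.999, 0.043, -0.001, 0.001]
ft_force: [1.1, 1.2, 0.2]
grip_width: 0.085
```

```bash
python3 - <<'E'
from h import *
p,s,o=st();print(p,s,o['joint_pos'].round(3), R.from_quat(o['tool_rot']).as_matrix().round(4))
E
```

```text
[0.43998097 0.03834776 0.16678922] 0.08699655802457627 [ 8.800e-02  1.810e-01 -2.840e-01  1.107e+00 -1.000e-03 -3.141e+00] [[ 0.9962  0.0869 -0.0013]
 [ 0.0869 -0.9962 -0.0014]
 [-0.0014  0.0013 -1.    ]]
```

Emit:
arm_command([
  [0, 0, 0],
  [0.3, -2.2, 0.5],
  [0.6, -4.4, 1],
  [1, -6.6, 1.5],
  [1.3, -8.8, 1.7],
], turn=[0.12, 0.24, 0.36, 0.48, 0.6], hand=[0, 0, 0, 0, 0])

```text
clock: 8.87
eef_pos: [0.4449, 0.1283, 0.1491]
tool_rot: [0.967, -0.257, -0.001, 0.001]
ft_force: [0.1, 0.3, 0.2]
grip_width: 0.0856
```

Emit:
arm_command([
  [0, 0, 0],
  [0, 0, 0],
  [0, 0, 0],
  [0, 0, 0],
  [0, 0, 0],
], turn=[0.12, 0.24, 0.36, 0.48, 0.6], hand=[0, 0, 0, 0, 0])

```text
clock: 9.28
eef_pos: [0.445, 0.1278, 0.1496]
tool_rot: [0.848, -0.53, -0.001, 0.001]
ft_force: [1.3, 0.2, -0.7]
grip_width: 0.0852
```

Emit:
arm_command([
  [0, 0, 0],
  [0, 0, 0],
  [0, 0, 0],
  [0, 0, 0],
  [0, 0, 0],
], turn=[0.12, 0.24, 0.36, 0.48, 0.6], hand=[0, 0, 0, 0, 0])

```text
clock: 9.7
eef_pos: [0.445, 0.1276, 0.1496]
tool_rot: [-0.653, 0.757, 0.0, -0.001]
ft_force: [-0.1, -1.0, 0.7]
grip_width: 0.0855
```

Emit:
arm_command([
  [0, 0, 0],
  [0, 0, 0],
  [0, 0, 0],
  [0, 0, 0],
  [0, 0, 0],
], turn=[0.12, 0.24, 0.36, 0.48, 0.6], hand=[0, 0, 0, 0, 0])

```text
clock: 10.12
eef_pos: [0.445, 0.1277, 0.1496]
tool_rot: [-0.4, 0.916, -0.0, -0.001]
ft_force: [0.4, 0.5, -0.3]
grip_width: 0.0854
```

Emit:
arm_command([
  [0, 0, 0],
  [0, 0, 0],
  [0, 0, 0],
  [0, 0, 0],
  [0, 0, 0],
], turn=[0.12, 0.24, 0.36, 0.48, 0.6], hand=[0, 0, 0, 0, 0])

```text
clock: 10.53
eef_pos: [0.4451, 0.1276, 0.1496]
tool_rot: [-0.111, 0.994, -0.0, -0.001]
ft_force: [0.3, -0.2, 0.1]
grip_width: 0.0855
```

Emit:
arm_command([
  [0, 0, 0],
  [0, 0, 0],
  [0, 0, 0],
  [0, 0, 0],
  [0, 0, 0],
], turn=[0.1, 0.2, 0.2, 0.2, 0.2], hand=[0, 0, 0, 0, 0])

```text
clock: 10.95
eef_pos: [0.445, 0.1276, 0.1497]
tool_rot: [-0.016, 1.0, -0.0, -0.001]
ft_force: [0.1, -0.0, 0.6]
grip_width: 0.0852
```

```bash
python3 - <<'E'
from h import *
p,s,o=st();print(p,s,o['joint_pos'].round(3), R.from_quat(o['tool_rot']).as_matrix()[:,2].round(4))
for v in (120,150):
    im,m=marks(.445,.126,.02,v);print(m)
a,b=np.array(m[0][:2]),np.array(m[1][:2]);d=a-b; d*=np.sign(d[0]);c=(a+b)/2;y=np.arctan2(d[1],d[0]);print(c,y)
go(c[0],c[1],.034,y+np.pi)
E
```

```text
[0.44495439 0.12764191 0.14967939] -3.110273474075314 [ 0.28   0.237 -0.26   1.075 -0.     0.248] [-1.6e-03 -8.0e-04 -1.0e+00]
[(np.float64(0.4357), np.float64(0.1062), np.float64(366.8)), (np.float64(0.4234), np.float64(0.133), np.float64(331.8)), (np.float64(0.4704), np.float64(0.123), np.float64(240.1)), (np.float64(0.4632), np.float64(0.1079), np.float64(15.9))]
[(np.float64(0.4332), np.float64(0.1065), np.float64(264.3)), (np.float64(0.4231), np.float64(0.132), np.float64(259.8)), (np.float64(0.4697), np.float64(0.1277), np.float64(136.6)), (np.float64(0.4736), np.float64(0.1145), np.float64(50.4))]
[0.42815 0.11925] -1.1936751771032346
cm [ 1.7  -0.79 11.57] turn 1.224
```

Emit:
arm_command([
  [0, 0, 3],
  [0, 0, 6],
  [0, 0, 9],
  [0, 0, 11.1],
  [0, 0, 12.1],
], turn=[0, 0, 0, 0, 0], hand=[0, 0, 0, 0, 0])

```text
clock: 11.47
eef_pos: [0.4425, 0.1269, 0.0258]
tool_rot: [-0.015, 1.0, -0.001, -0.003]
ft_force: [-0.6, -1.4, -0.3]
grip_width: 0.0851
```

Emit:
arm_command([
  [0, 0, 0],
  [0, 0, 0],
  [0, 0, 0],
  [0, 0, 0],
  [0, 0, 0],
], turn=[0, 0, 0, 0, 0], hand=[0, 0.5, 1, 1, 1])

```text
clock: 11.88
eef_pos: [0.4462, 0.1279, 0.0303]
tool_rot: [-0.015, 1.0, 0.0, 0.001]
ft_force: [0.2, -0.4, 3.6]
grip_width: 0.0581
```

Emit:
arm_command([
  [0, 0, 0],
  [0, 0, 0],
  [0, 0, 0],
  [0, 0, 0],
  [0, 0, -1],
], turn=[0, 0, 0, 0, 0], hand=[1, 1, 1, 1, 1])

```text
clock: 12.3
eef_pos: [0.444, 0.1274, 0.0383]
tool_rot: [-0.015, 1.0, -0.001, -0.001]
ft_force: [-0.4, -0.7, -1.5]
grip_width: 0.0579
```

Emit:
arm_command([
  [0, 0, -2],
  [0, 0, -4],
  [0, 0, -6],
  [0, 0, -8],
  [0, 0, -9],
], turn=[0, 0, 0, 0, 0], hand=[1, 1, 1, 1, 1])

```text
clock: 12.72
eef_pos: [0.4459, 0.128, 0.1313]
tool_rot: [-0.015, 1.0, 0.0, 0.001]
ft_force: [0.7, -0.4, -1.7]
grip_width: 0.0581
```

```bash
python3 - <<'E'
from h import *
p,s,o=st();print(p,s,o['grip_width'])
im,_=camera('wrist');save('w1.png',im)
# tray poses: fit by rim points from top depth
W=cloud('top',np.load('top.npy'))
from scipy.optimize import minimize
for n,c in (('blue',(.504,.312)),('yel',(.459,-.3077))):
    P=W[(abs(W[...,0]-c[0])<.14)&(abs(W[...,1]-c[1])<.1)&(W[...,2]>.024)&(W[...,2]<.04)][:,:2]
    def cost(q):
        a,b=(P-q[:2])@np.array([[np.cos(q[2]),-np.sin(q[2])],[np.sin(q[2]),np.cos(q[2])]]).T.T if 0 else ((P-q[:2])@np.array([np.cos(q[2]),np.sin(q[2])]),(P-q[:2])@np.array([-np.sin(q[2]),np.cos(q[2])]))
        d=np.minimum.reduce([abs(abs(a)-.098),abs(abs(b)-.058),abs(a)])
        return np.minimum(d,.006).mean()
    r=min((minimize(cost,[c[0],c[1],y],method='Nelder-Mead',options=dict(initial_simplex=[[c[0],c[1],y],[c[0]+.004,c[1],y],[c[0],c[1]+.004,y],[c[0],c[1],y+.05]])) for y in(-.2,-.1,0,.1)),key=lambda r:r.fun)
    q=r.x;print(n,len(P),q.round(4),r.fun.round(5),'comp+',(q[:2]+.05*np.array([np.cos(q[2]),np.sin(q[2])])).round(4),'comp-',(q[:2]-.05*np.array([np.cos(q[2]),np.sin(q[2])])).round(4))
E
```

```text
[0.44593449 0.12797023 0.13133334] -3.112287461492712 0.058076355015486456
blue 588 [ 0.5035  0.3113 -0.1966] 0.001 comp+ [0.5525 0.3016] comp- [0.4544 0.3211]
yel 613 [ 0.4585 -0.3073 -0.0669] 0.00099 comp+ [ 0.5084 -0.3107] comp- [ 0.4086 -0.304 ]
```

View pics/w1.png

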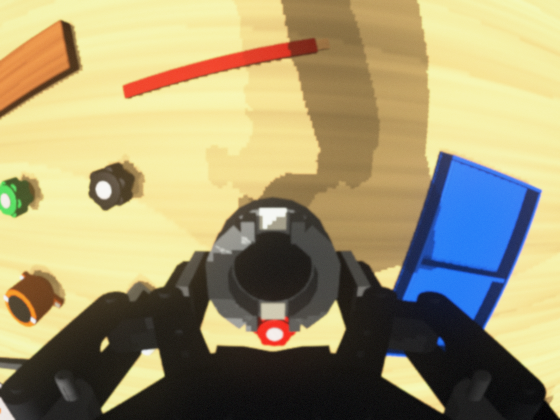

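Wrist view: the socket is gripped squarely at (273,265). Tray fits agree (blue yaw −0.197, yellow −0.067). Moving it to the near blue compartment at (0.454,0.321).

Emit:
arm_command([
  [-0.3, 3.8, 0],
  [-0.6, 7.7, 0],
  [-0.9, 11.6, 0],
  [-1.2, 15.5, 0],
  [-1.4, 19.3, 0],
], turn=[0.045, 0.09, 0.135, 0.18, 0.226], hand=[1, 1, 1, 1, 1])

```text
clock: 13.18
eef_pos: [0.4528, 0.3226, 0.128]
tool_rot: [0.099, 0.995, -0.001, -0.001]
ft_force: [0.2, -0.1, -0.1]
grip_width: 0.0579
```

Emit:
arm_command([
  [0, 0, 0],
  [0, 0, 0],
  [0, 0, 0],
  [0, 0, 2],
  [0, 0, 4],
], turn=[0, 0, 0, 0, 0], hand=[1, 1, 1, 1, 1])

```text
clock: 13.6
eef_pos: [0.4541, 0.3201, 0.0893]
tool_rot: [0.099, 0.995, 0.0, 0.0]
ft_force: [0.3, -0.0, -1.1]
grip_width: 0.0583
```

Emit:
arm_command([
  [0, 0, 0],
  [0, 0, 0],
  [0, 0, 0],
  [0, 0, 0],
  [0, 0, 0],
], turn=[0, 0, 0, 0, 0], hand=[1, 1, 1, 1, 1])

```text
clock: 14.02
eef_pos: [0.454, 0.3211, 0.0899]
tool_rot: [0.099, 0.995, 0.0, 0.0]
ft_force: [0.2, 0.1, -1.7]
grip_width: 0.0581
```

```bash
python3 - <<'E'
from h import *
p,s,o=st();print(p,s,o['joint_pos'].round(3),R.from_quat(o['tool_rot']).as_matrix()[:,2].round(4))
go(.4544,.3211,.0345,np.pi-.1966)
E
```

```text
[0.45399801 0.32106337 0.08985571] 2.9442703689114547 [ 0.615  0.463 -0.098  1.009  0.     0.813] [ 4.e-04  5.e-04 -1.e+00]
cm [-0.04  0.01  5.54] turn -0.001
```

Emit:
arm_command([
  [0, 0, 2],
  [0, 0, 4],
  [0, 0, 5],
  [0, 0, 5.3],
  [0, 0, 5.5],
], turn=[0, 0, 0, 0, 0], hand=[1, 1, 1, 1, 1])

```text
clock: 14.43
eef_pos: [0.4521, 0.3201, 0.0343]
tool_rot: [0.098, 0.995, -0.001, -0.002]
ft_force: [-7.7, -5.3, 17.8]
grip_width: 0.0582
```

Emit:
arm_command([
  [0, 0, 0],
  [0, 0, 0],
  [0, 0, 0],
  [0, 0, 0],
  [0, 0, 0],
], turn=[0, 0, 0, 0, 0], hand=[1, 1, 0.2, 0.2, 0.2])

```text
clock: 14.85
eef_pos: [0.4535, 0.3212, 0.034]
tool_rot: [0.098, 0.995, -0.0, -0.0]
ft_force: [-0.4, -1.1, 0.2]
grip_width: 0.0685
```

Emit:
arm_command([
  [0, 0, 0],
  [0, 0, -1],
  [0, 0, -3],
  [0, 0, -6],
  [0, 0, -10],
], turn=[0, 0, 0, 0, 0], hand=[0.2, 0.2, 0.2, 0.2, 0.2])

```text
clock: 15.27
eef_pos: [0.4513, 0.3196, 0.1326]
tool_rot: [0.098, 0.995, -0.003, -0.003]
ft_force: [0.7, 0.9, -0.2]
grip_width: 0.0683
```

Emit:
arm_command([
  [0, 0, -1.5],
  [0, 0, -1.5],
  [0, 0, -1.5],
  [0, 0, -1.5],
], turn=[0, 0, 0, 0], hand=[0.2, 0.2, 0.2, 0.2])

```text
clock: 15.6
eef_pos: [0.4527, 0.3205, 0.148]
tool_rot: [0.098, 0.995, -0.001, -0.001]
ft_force: [0.5, 0.3, -0.9]
grip_width: 0.0684
```

```bash
python3 - <<'E'
from h import *
p,s,o=st();print(p,s,o['grip_width'])
im=wrect(.454,.321,.024);save('s2.png',im)
E
```

```text
[0.45265041 0.32053958 0.14802884] 2.9448076685634113 0.06839332739850382
```

View pics/s2.png

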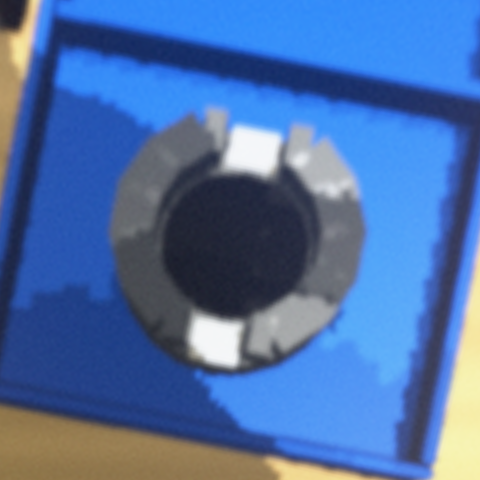

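Rectified view: the socket stands in the near blue compartment, marks at (250,150) and (216,342), clear of the walls. Next I'll measure it settled and head for the plug.

```bash
python3 - <<'E'
from h import *
p,s,o=st();print(p,s,o['joint_vel'].round(3))
for v in (170,200):
    im,m=marks(.4535,.3215,.024,v);print(m)
    if len(m)>1:
        a,b=np.array(m[0][:2]),np.array(m[1][:2]);d=a-b; d*=np.sign(d[0]);print((a+b)/2,np.arctan2(d[1],d[0]))
go(.5505,-.126,.165,1.07+np.pi)
E
```

```text
[0.45234548 0.32029489 0.1473248 ] 2.9447384744193066 [-0.     0.015 -0.008 -0.002 -0.001 -0.   ]
[(np.float64(0.4729), np.float64(0.3013), np.float64(155.7)), (np.float64(0.4766), np.float64(0.3181), np.float64(138.0)), (np.float64(0.4292), np.float64(0.3273), np.float64(128.5)), (np.float64(0.4357), np.float64(0.3035), np.float64(43.3)), (np.float64(0.4332), np.float64(0.3128), np.float64(30.5)), (np.float64(0.4841), np.float64(0.3268), np.float64(16.3))]
[0.47475 0.3097 ] 1.3540189297368679
[(np.float64(0.4771), np.float64(0.3181), np.float64(124.3)), (np.float64(0.4294), np.float64(0.3274), np.float64(111.3)), (np.float64(0.4688), np.float64(0.2954), np.float64(16.8)), (np.float64(0.4763), np.float64(0.3052), np.float64(11.9))]
[0.45325 0.32275] -0.1925529826918348
cm [-18.36 -41.84  -1.81] turn -1.267
```

Emit:
arm_command([
  [-1.2, -2.8, -0.6],
  [-2.4, -5.6, -1.2],
  [-3.7, -8.4, -1.8],
  [-4.9, -11.2, -1.8],
  [-6.1, -13.9, -1.8],
], turn=[0, 0, 0, 0, 0], hand=[0, 0, 0, 0, 0])

```text
clock: 16.17
eef_pos: [0.4856, 0.1712, 0.1659]
tool_rot: [0.098, 0.995, -0.001, -0.001]
ft_force: [0.0, 0.8, -1.3]
grip_width: 0.0854
```

Emit:
arm_command([
  [-1.2, -2.8, 0],
  [-2.4, -5.6, 0],
  [-3.7, -8.4, 0],
  [-4.9, -11.2, 0],
  [-6.1, -13.9, 0],
], turn=[0, 0, 0, 0, 0], hand=[0, 0, 0, 0, 0])

```text
clock: 16.58
eef_pos: [0.5179, 0.0228, 0.1654]
tool_rot: [0.098, 0.995, -0.001, -0.002]
ft_force: [0.9, 0.4, -0.1]
grip_width: 0.0857
```

Emit:
arm_command([
  [-1.2, -2.8, 0],
  [-2.4, -5.6, 0],
  [-3.7, -8.4, 0],
  [-4.9, -11.2, 0],
  [-6.2, -14, 0],
], turn=[-0.1, -0.2, -0.3, -0.4, -0.5], hand=[0, 0, 0, 0, 0])

```text
clock: 17.0
eef_pos: [0.5512, -0.1263, 0.1654]
tool_rot: [-0.153, 0.988, 0.0, -0.002]
ft_force: [-0.0, 0.5, -0.4]
grip_width: 0.0852
```

Emit:
arm_command([
  [0, 0, 0],
  [0, 0, 0],
  [0, 0, 0],
  [0, 0, 0],
  [0, 0, 0],
], turn=[-0.12, -0.24, -0.36, -0.48, -0.6], hand=[0, 0, 0, 0, 0])

```text
clock: 17.42
eef_pos: [0.5512, -0.125, 0.1652]
tool_rot: [-0.439, 0.899, 0.001, -0.002]
ft_force: [-0.1, -0.6, 0.1]
grip_width: 0.0857
```

Emit:
arm_command([
  [0, 0, 0],
  [0, 0, 0],
  [0, 0, 0],
  [0, 0, 0],
  [0, 0, 0],
], turn=[-0.1, -0.167, -0.167, -0.167, -0.167], hand=[0, 0, 0, 0, 0])

```text
clock: 17.83
eef_pos: [0.5516, -0.1249, 0.166]
tool_rot: [-0.509, 0.861, 0.001, -0.001]
ft_force: [0.7, 0.3, 0.6]
grip_width: 0.0852
```

```bash
python3 - <<'E'
from h import *
p,s,o=st();print(p,s,o['joint_pos'].round(3),R.from_quat(o['tool_rot']).as_matrix()[:,2].round(4))
im=wrect(.5505,-.126,.048);save('p1.png',im)
E
```

```text
[ 0.55157807 -0.12485416  0.16599373] -2.072891880469129 [-2.220e-01  4.160e-01  4.300e-02  1.201e+00 -1.000e-03 -1.291e+00] [-3.e-03 -5.e-04 -1.e+00]
```

View pics/p1.png

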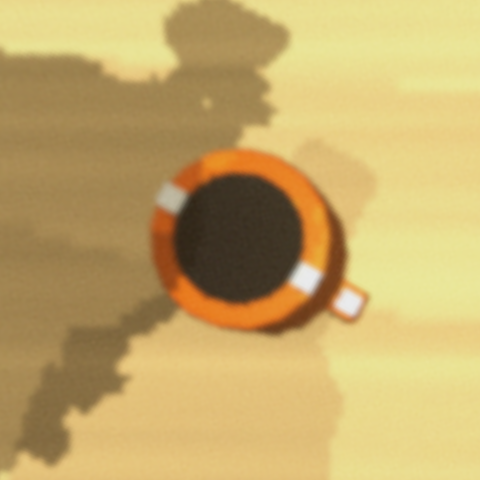

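Rectified view: the plug is upright, with its rim marks at (171,197) and (306,277). That puts its centre at about (0.551,−0.126) and its yaw at 1.035. Grasping it now.

Emit:
arm_command([
  [0.1, 0, 3.5],
  [0.1, 0, 7],
  [0.1, 0, 10.5],
  [0.1, 0, 12.5],
  [0.1, 0, 13.2],
], turn=[0.034, 0.034, 0.034, 0.034, 0.034], hand=[0, 0, 0, 0, 0])

```text
clock: 18.3
eef_pos: [0.548, -0.1252, 0.0306]
tool_rot: [-0.495, 0.869, 0.003, -0.004]
ft_force: [0.2, -0.4, 0.3]
grip_width: 0.0854
```

Emit:
arm_command([
  [0, 0, 0],
  [0, 0, 0],
  [0, 0, 0],
  [0, 0, 0],
  [0, 0, 0],
], turn=[0, 0, 0, 0, 0], hand=[0, 0.5, 1, 1, 1])

```text
clock: 18.72
eef_pos: [0.553, -0.1263, 0.0371]
tool_rot: [-0.495, 0.869, -0.001, 0.001]
ft_force: [0.2, -0.6, -0.7]
grip_width: 0.0441
```

Emit:
arm_command([
  [0, 0, 0],
  [0, 0, 0],
  [0, 0, 0],
  [0, 0, 0],
  [0, 0, 0],
], turn=[0, 0, 0, 0, 0], hand=[1, 1, 1, 1, 1])

```text
clock: 19.13
eef_pos: [0.553, -0.1263, 0.0371]
tool_rot: [-0.495, 0.869, -0.002, 0.001]
ft_force: [-0.6, 0.7, 6.3]
grip_width: 0.0442
```

Emit:
arm_command([
  [0, 0, -2],
  [0, 0, -5],
  [0, 0, -8],
  [0, 0, -11],
  [0, 0, -14],
], turn=[0, 0, 0, 0, 0], hand=[1, 1, 1, 1, 1])

```text
clock: 19.55
eef_pos: [0.5512, -0.1258, 0.1766]
tool_rot: [-0.495, 0.869, -0.0, -0.001]
ft_force: [0.9, 0.1, -1.0]
grip_width: 0.0443
```

Emit:
arm_command([
  [0, 0, 0],
  [0, 0, 0],
  [0, 0, 0],
  [0, 0, 0],
], turn=[0, 0, 0, 0], hand=[1, 1, 1, 1])

```text
clock: 19.88
eef_pos: [0.5504, -0.1256, 0.1733]
tool_rot: [-0.495, 0.869, 0.001, -0.002]
ft_force: [0.4, -0.2, -0.9]
grip_width: 0.0446
```

```bash
python3 - <<'E'
from h import *
p,s,o=st();print(p,s,o['grip_width'],R.from_quat(o['tool_rot']).as_matrix()[:,2].round(4))
im=wrect(p[0],p[1],p[2]+.014);save('p2.png',im)
go(.4535,.3212,.17,np.pi-.195)
E
```

```text
[ 0.55035551 -0.12557088  0.17327808] -2.105439517537914 0.044604329195486354 [-4.5e-03 -2.0e-04 -1.0e+00]
cm [-33.51  31.09   0.31] turn 1.231
```

View pics/p2.png

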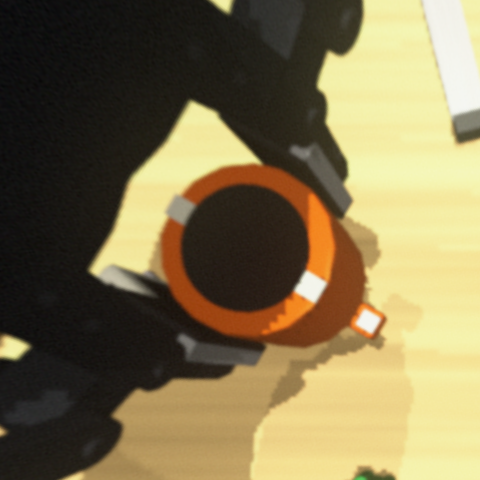

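Wrist view: the plug is held, with marks at (180,208) and (310,285), within about 2 mm of the jaw centre. Carrying it over the socket.

Emit:
arm_command([
  [-2.2, 2.1, 0],
  [-4.4, 4.2, 0],
  [-6.7, 6.3, 0],
  [-9, 8.4, 0],
  [-11.2, 10.4, 0],
], turn=[0, 0, 0, 0, 0], hand=[1, 1, 1, 1, 1])

```text
clock: 20.35
eef_pos: [0.5176, 0.0248, 0.1731]
tool_rot: [-0.495, 0.869, 0.001, -0.002]
ft_force: [0.6, 0.2, -0.9]
grip_width: 0.044
```

Emit:
arm_command([
  [-2.2, 2.1, 0],
  [-4.4, 4.2, 0],
  [-6.7, 6.3, 0],
  [-9, 8.4, 0],
  [-11.2, 10.4, 0],
], turn=[0, 0, 0, 0, 0], hand=[1, 1, 1, 1, 1])

```text
clock: 20.77
eef_pos: [0.4852, 0.1741, 0.1732]
tool_rot: [-0.495, 0.869, 0.0, -0.002]
ft_force: [0.6, 0.3, -1.3]
grip_width: 0.0444
```

Emit:
arm_command([
  [-2.2, 2.1, 0],
  [-4.4, 4.2, 0],
  [-6.7, 6.3, 0],
  [-9, 8.4, 0],
  [-11.1, 10.3, 0],
], turn=[0.1, 0.2, 0.3, 0.4, 0.5], hand=[1, 1, 1, 1, 1])

```text
clock: 21.18
eef_pos: [0.4532, 0.3222, 0.1729]
tool_rot: [-0.263, 0.965, -0.001, -0.002]
ft_force: [0.6, -0.2, -0.9]
grip_width: 0.0442
```

Emit:
arm_command([
  [0, 0, 0],
  [0, 0, 1],
  [0, 0, 2],
  [0, 0, 3],
  [0, 0, 4],
], turn=[0.12, 0.24, 0.36, 0.48, 0.6], hand=[1, 1, 1, 1, 1])

```text
clock: 21.6
eef_pos: [0.4535, 0.3205, 0.1324]
tool_rot: [0.035, 0.999, -0.001, -0.002]
ft_force: [-1.0, 0.1, -1.3]
grip_width: 0.044
```

Emit:
arm_command([
  [0, 0, 1],
  [0, 0, 2],
  [0, 0, 2],
  [0, 0, 2],
  [0, 0, 2],
], turn=[0.1, 0.131, 0.131, 0.131, 0.131], hand=[1, 1, 1, 1, 1])

```text
clock: 22.02
eef_pos: [0.4544, 0.3207, 0.1142]
tool_rot: [0.097, 0.995, -0.001, -0.001]
ft_force: [0.4, 0.0, -0.4]
grip_width: 0.0441
```

Emit:
arm_command([
  [0, 0, 0],
  [0, 0, 0],
  [0, 0, 0],
  [0, 0, 0],
  [0, 0, 0],
], turn=[0, 0, 0, 0, 0], hand=[1, 1, 1, 1, 1])

```text
clock: 22.43
eef_pos: [0.4546, 0.3209, 0.1148]
tool_rot: [0.097, 0.995, -0.0, -0.001]
ft_force: [0.9, -0.5, -1.3]
grip_width: 0.0438
```

```bash
python3 - <<'E'
from h import *
p,s,o=st();print(p,s,o['joint_vel'].round(3),R.from_quat(o['tool_rot']).as_matrix()[:,2].round(4))
go(.4543,.3210,.0371+.027,np.pi-.195)
E
```

```text
[0.45458283 0.32093597 0.11480826] 2.9468888331600662 [ 0.001  0.003 -0.003  0.    -0.001 -0.002] [-1.2e-03 -5.0e-04 -1.0e+00]
cm [0.03 0.   5.07] turn 0.0
```

Emit:
arm_command([
  [0, 0, 1.2],
  [0, 0, 2.4],
  [0, 0, 3.2],
  [0, 0, 3.6],
  [0, 0, 3.8],
], turn=[0, 0, 0, 0, 0], hand=[1, 1, 1, 1, 1])

```text
clock: 22.85
eef_pos: [0.454, 0.3205, 0.0757]
tool_rot: [0.097, 0.995, -0.001, -0.001]
ft_force: [-0.6, 0.4, -1.0]
grip_width: 0.0439
```

Emit:
arm_command([
  [0, 0, 0],
  [0, 0, 0],
  [0, 0, 0.2],
  [0, 0, 0.4],
  [0, 0, 0.6],
], turn=[0, 0, 0, 0, 0], hand=[1, 1, 1, 1, 1])

```text
clock: 23.27
eef_pos: [0.4546, 0.321, 0.0707]
tool_rot: [0.097, 0.995, -0.0, -0.0]
ft_force: [0.4, -0.5, -0.3]
grip_width: 0.0443
```

Emit:
arm_command([
  [0, 0, 0.2],
  [0, 0, 0.4],
  [0, 0, 0.6],
  [0, 0, 0.6],
  [0, 0, 0.6],
], turn=[0, 0, 0, 0, 0], hand=[1, 1, 1, 1, 1])

```text
clock: 23.68
eef_pos: [0.4543, 0.3208, 0.0644]
tool_rot: [0.097, 0.995, -0.001, -0.001]
ft_force: [-0.3, 0.2, -1.1]
grip_width: 0.0439
```

```bash
python3 - <<'E'
from h import *
p,s,o=st();print(p,s,o['ft_force'].round(1),o['ft_torque'].round(2),R.from_quat(o['tool_rot']).as_matrix()[:,2].round(4),o['grip_width'])
go(.4543,.3210,.0371+.027,np.pi-.195)
E
```

```text
[0.45432462 0.32075392 0.06436186] 2.946744147082087 [-0.3  0.2 -1.1] [-0.04  0.01 -0.01] [-0.0018 -0.001  -1.    ] 0.04394245961861317
cm [0.01 0.02 0.03] turn 0.0
```

It slid in without any force. Pressing a little further, then releasing.

Emit:
arm_command([
  [0, 0, 0.1],
  [0, 0, 0.2],
  [0, 0, 0.2],
  [0, 0, 0.2],
  [0, 0, 0.2],
], turn=[0, 0, 0, 0, 0], hand=[1, 1, 1, 0.2, 0.2])

```text
clock: 24.1
eef_pos: [0.4546, 0.321, 0.0628]
tool_rot: [0.097, 0.995, -0.0, -0.0]
ft_force: [0.3, 0.2, 0.7]
grip_width: 0.0668
```

Emit:
arm_command([
  [0, 0, 0],
  [0, 0, 0],
  [0, 0, 0],
  [0, 0, -1],
  [0, 0, -3],
], turn=[0, 0, 0, 0, 0], hand=[0.2, 0.2, 0.2, 0.2, 0.2])

```text
clock: 24.52
eef_pos: [0.4526, 0.3195, 0.0906]
tool_rot: [0.097, 0.995, -0.003, -0.003]
ft_force: [-0.1, -0.0, 0.4]
grip_width: 0.0685
```

Emit:
arm_command([
  [0, 0, -3],
  [0, 0, -6],
  [0, 0, -9],
  [0, 0, -9],
  [0, 0, -9],
], turn=[0, 0, 0, 0, 0], hand=[0, 0, 0, 0, 0])

```text
clock: 24.93
eef_pos: [0.456, 0.3219, 0.1855]
tool_rot: [0.097, 0.995, 0.001, 0.002]
ft_force: [0.1, -0.0, -0.2]
grip_width: 0.0854
```

```bash
python3 - <<'E'
from h import *
p,s,o=st();print(p,s)
im=wrect(.454,.321,.075);_,d=camera('side');im2,_=camera('side')
W=cloud('side',d);m=(np.hypot(W[...,0]-.4535,W[...,1]-.3212)<.03);print('side coupling top z',np.nanpercentile(W[...,2][m],[90,97]))
save('p3.png',np.hstack([im,cv2.resize(im2[110:180,190:300],(754,480),interpolation=cv2.INTER_CUBIC)[:,:320] if 0 else cv2.resize(im2[130:170,205:235],(320,427),interpolation=cv2.INTER_CUBIC)[:480]]) if 0 else im)
for nm,x,y in(('black',.43,-.0044),('red',.5527,.133)): print(nm);go(x,y,.15,2.945)
E
```

```text
[0.45597705 0.32188261 0.18554578] 2.9467872718415133
side coupling top z [0.27518008 0.3456281 ]
black
cm [ -3.95 -32.32   3.15] turn 0.002
red
cm [-13.33 -16.47   3.15] turn 0.002
```

View pics/p3.png

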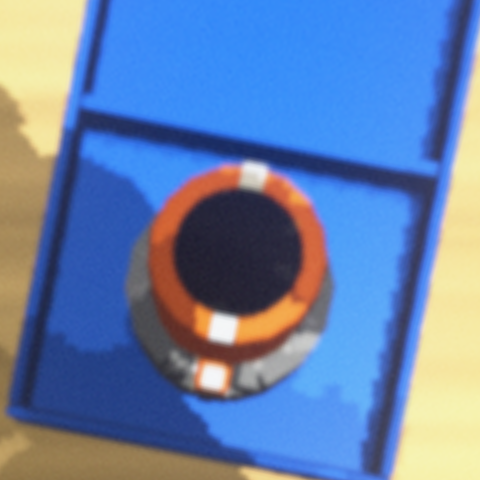

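The plug's ear sits in the notch at (212,375), and the rim marks line up with the tray axis. Next is the black knob.

Emit:
arm_command([
  [-0.4, -3.2, 0],
  [-0.8, -6.4, 0],
  [-1.2, -9.6, 0],
  [-1.6, -12.9, 0],
  [-2, -16.2, 0],
], turn=[0, 0, 0, 0, 0], hand=[0, 0, 0, 0, 0])

```text
clock: 25.5
eef_pos: [0.4413, 0.1564, 0.181]
tool_rot: [0.097, 0.995, -0.001, -0.002]
ft_force: [0.3, -0.4, 0.4]
grip_width: 0.0855
```

Emit:
arm_command([
  [-0.4, -3.2, 0.6],
  [-0.8, -6.4, 1.2],
  [-1.2, -9.6, 1.8],
  [-1.6, -12.9, 2.4],
  [-2, -16.1, 3.1],
], turn=[0, 0, 0, 0, 0], hand=[0, 0, 0, 0, 0])

```text
clock: 25.92
eef_pos: [0.4297, -0.0053, 0.1503]
tool_rot: [0.097, 0.995, -0.001, -0.002]
ft_force: [0.5, -0.6, -0.4]
grip_width: 0.0857
```

Emit:
arm_command([
  [0, 0, 0],
  [0, 0, 0],
  [0, 0, 0],
  [0, 0, 0],
  [0, 0, 0],
], turn=[0, 0, 0, 0, 0], hand=[0, 0, 0, 0, 0])

```text
clock: 26.33
eef_pos: [0.4314, -0.0027, 0.1517]
tool_rot: [0.096, 0.995, -0.0, -0.001]
ft_force: [0.7, -0.4, -0.6]
grip_width: 0.0856
```

```bash
python3 - <<'E'
from h import *
p,s,o=st();print(p,s)
for v in(150,200):
    im,m=marks(.43,-.0044,.034,v);print(m)
k=m[0]
im,_=camera('top');save('t2.png',im)
h=cv2.cvtColor(wrect(.43,-.0044,.028,.045),cv2.COLOR_RGB2GRAY);mm=(h<75).astype(np.uint8)
kk,l,s_,c=cv2.connectedComponentsWithStats(mm)
for i in range(1,kk):
    if s_[i,4]>1500: print('dark',s_[i],.43+(239.5-c[i,1])*.09/480,-.0044+(239.5-c[i,0])*.09/480)
go(k[0],k[1],.026,2.945)
W=cloud('top',camera('top')[1]);m=(np.hypot(W[...,0]-.4535,W[...,1]-.3212)<.035);print('coupling top z',np.nanpercentile(W[...,2][m],[60,90,97]).round(4), 'red top',np.nanpercentile(W[...,2][np.hypot(W[...,0]-.5527,W[...,1]-.133)<.015],[50,97]).round(4))
E
```

```text
[ 0.43136358 -0.0026623   0.15174075] 2.9488827389695125
[(np.float64(0.4313), np.float64(-0.0045), np.float64(91.6))]
[]Traceback (most recent call last):
  File "<stdin>", line 5, in <module>
IndexError: list index out of range
```

Emit:
arm_command([
  [0, -0.2, 3.5],
  [0, -0.2, 7],
  [0, -0.2, 10.5],
  [0, -0.2, 12.5],
  [0, -0.2, 13],
], turn=[0, 0, 0, 0, 0], hand=[0, 0, 0, 0, 0])

```text
clock: 26.85
eef_pos: [0.4276, -0.0051, 0.0187]
tool_rot: [0.097, 0.995, -0.001, -0.004]
ft_force: [-0.4, 0.2, 0.7]
grip_width: 0.0855
```

Emit:
arm_command([
  [0, 0, 0],
  [0, 0, 0],
  [0, 0, 0],
  [0, 0, 0],
  [0, 0, 0],
], turn=[0, 0, 0, 0, 0], hand=[0, 0.5, 1, 1, 1])

```text
clock: 27.27
eef_pos: [0.4319, -0.0058, 0.0232]
tool_rot: [0.097, 0.995, -0.0, 0.001]
ft_force: [-0.1, -0.5, -0.3]
grip_width: 0.039
```

Emit:
arm_command([
  [0, 0, 0],
  [0, 0, 0],
  [0, 0, -2],
  [0, 0, -5],
  [0, 0, -8],
], turn=[0, 0, 0, 0, 0], hand=[1, 1, 1, 1, 1])

```text
clock: 27.68
eef_pos: [0.4298, -0.0058, 0.1026]
tool_rot: [0.097, 0.995, -0.001, -0.002]
ft_force: [0.6, -0.4, 0.1]
grip_width: 0.0323
```

Emit:
arm_command([
  [0, 0, -3],
  [0, 0, -5],
  [0, 0, -5],
  [0, 0, -5],
  [0, 0, -5],
], turn=[0, 0, 0, 0, 0], hand=[1, 1, 1, 1, 1])

```text
clock: 28.1
eef_pos: [0.4303, -0.0057, 0.1514]
tool_rot: [0.097, 0.995, -0.001, -0.001]
ft_force: [-0.0, -0.9, -1.4]
grip_width: 0.033
```

```bash
python3 - <<'E'
from h import *
p,s,o=st();print(p,s,o['grip_width'])
go(.5525,.3016,.16,2.945)
im,d=camera('top')
W=cloud('top',d);m=(np.hypot(W[...,0]-.4535,W[...,1]-.3212)<.035);print('coupling top z',np.nanpercentile(W[...,2][m],[60,90,97]).round(4), 'red top',np.nanpercentile(W[...,2][np.hypot(W[...,0]-.5527,W[...,1]-.133)<.015],[50,97]).round(4))
E
```

```text
[ 0.43027726 -0.00574881  0.15137837] 2.946720602977475 0.032991923297995905
cm [-6.04 32.52 -0.86] turn 0.002
coupling top z [0.0726 0.0767 0.0779] red top [0.0341 0.037 ]
```

Coupling top reads about 0.074–0.077 (home would be 0.075, on the rim 0.086), so it is home. Carrying the black knob over.

Emit:
arm_command([
  [-0.6, 3.2, 0],
  [-1.2, 6.5, 0],
  [-1.8, 9.7, 0],
  [-2.4, 13, 0],
  [-3, 16.3, 0],
], turn=[0, 0, 0, 0, 0], hand=[1, 1, 1, 1, 1])

```text
clock: 28.57
eef_pos: [0.4911, 0.1494, 0.1497]
tool_rot: [0.097, 0.995, -0.001, -0.002]
ft_force: [0.7, -0.6, 0.1]
grip_width: 0.0322
```

Emit:
arm_command([
  [-0.6, 3.2, 0],
  [-1.2, 6.5, 0],
  [-1.8, 9.7, 0],
  [-2.4, 13, 0],
  [-3, 16.2, 0],
], turn=[0, 0, 0, 0, 0], hand=[1, 1, 1, 1, 1])

```text
clock: 28.98
eef_pos: [0.5519, 0.3026, 0.1488]
tool_rot: [0.097, 0.995, -0.002, -0.002]
ft_force: [0.1, -0.7, 0.0]
grip_width: 0.0329
```

Emit:
arm_command([
  [0, 0, 3],
  [0, 0, 6],
  [0, 0, 8],
  [0, 0, 8],
  [0, 0, 8],
], turn=[0, 0, 0, 0, 0], hand=[1, 1, 1, 1, 1])

```text
clock: 29.4
eef_pos: [0.5504, 0.3004, 0.0683]
tool_rot: [0.097, 0.995, -0.002, -0.004]
ft_force: [-0.2, -0.0, -0.8]
grip_width: 0.0325
```

```bash
python3 - <<'E'
from h import *
p,s,o=st();print(p,s,o['grip_width'],o['joint_vel'].round(3))
go(.5525,.3016,.0278,2.945)
E
```

```text
[0.55043899 0.30037012 0.06832026] 2.9468382991260067 0.03251966913631344 [-0.005 -0.049  0.058  0.006  0.     0.001]
cm [-0.18  0.16  4.05] turn 0.002
```

Emit:
arm_command([
  [-0.1, 0, 2],
  [-0.1, 0, 3.5],
  [-0.1, 0, 3.9],
  [-0.1, 0, 4.1],
  [-0.1, 0, 4.2],
], turn=[0, 0, 0, 0, 0], hand=[1, 1, 1, 1, 1])

```text
clock: 29.82
eef_pos: [0.5542, 0.3014, 0.0306]
tool_rot: [0.097, 0.995, -0.0, -0.0]
ft_force: [0.2, 0.2, -0.1]
grip_width: 0.0324
```

Emit:
arm_command([
  [0, 0, 0],
  [0, 0, 0],
  [0, 0, 0],
  [0, 0, 0],
  [0, 0, 0],
], turn=[0, 0, 0, 0, 0], hand=[1, 1, 0.35, 0.35, 0.35])

```text
clock: 30.23
eef_pos: [0.5537, 0.3014, 0.03]
tool_rot: [0.097, 0.995, -0.0, -0.0]
ft_force: [-0.2, -0.1, -0.1]
grip_width: 0.0557
```

Emit:
arm_command([
  [0, 0, 0],
  [0, 0, -1],
  [0, 0, -4],
  [0, 0, -7],
  [0, 0, -10],
], turn=[0, 0, 0, 0, 0], hand=[0.35, 0.35, 0.35, 0.2, 0])

```text
clock: 30.65
eef_pos: [0.5532, 0.3011, 0.1308]
tool_rot: [0.097, 0.995, -0.001, -0.001]
ft_force: [1.4, 0.4, -0.8]
grip_width: 0.0775
```

Emit:
arm_command([
  [0, 0, -3],
  [0, 0, -4],
  [0, 0, -4],
  [0, 0, -4],
  [0, 0, -4],
], turn=[0, 0, 0, 0, 0], hand=[0, 0, 0, 0, 0])

```text
clock: 31.07
eef_pos: [0.5526, 0.3008, 0.1676]
tool_rot: [0.097, 0.995, -0.001, -0.002]
ft_force: [0.4, -0.7, -1.0]
grip_width: 0.0856
```

```bash
python3 - <<'E'
from h import *
p,s,o=st();print(p,s)
a=wrect(.504,.312,.03,.12,500);save('b1.png',a)
go(.5527,.133,.15,2.945);go(.6831,.0675,.2,np.pi-.06)
E
```

```text
[0.5526493  0.30078074 0.16758018] 2.9467511626548872
cm [ -3.27 -16.44   1.7 ] turn 0.002
cm [-17.33 -20.35  -3.3 ] turn -0.135
```

View pics/b1.png

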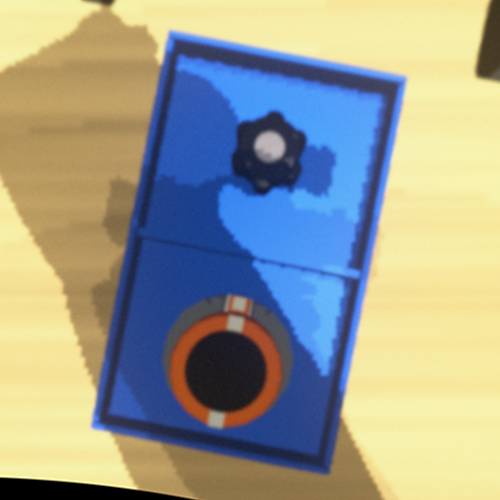

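Blue kit complete: black knob upright at (268,150), coupling at (228,360). Now the red knob.

Emit:
arm_command([
  [-0.6, -3.2, 0],
  [-1.3, -6.5, 0],
  [-2, -9.8, 0.6],
  [-2.6, -13.1, 1.2],
  [-3.3, -16.4, 1.7],
], turn=[0, 0, 0, 0, 0], hand=[0, 0, 0, 0, 0])

```text
clock: 31.53
eef_pos: [0.5525, 0.1324, 0.15]
tool_rot: [0.097, 0.995, -0.001, -0.003]
ft_force: [0.4, -0.1, 0.7]
grip_width: 0.0857
```

Emit:
arm_command([
  [0, 0, 0],
  [0, 0, 0],
  [0, 0, 0],
  [0, 0, 0],
  [0, 0, 0],
], turn=[0, 0, 0, 0, 0], hand=[0, 0, 0, 0, 0])

```text
clock: 31.95
eef_pos: [0.5542, 0.1353, 0.1522]
tool_rot: [0.096, 0.995, -0.0, -0.001]
ft_force: [0.0, 0.3, -0.7]
grip_width: 0.0852
```

```bash
python3 - <<'E'
from h import *
p,s,o=st();print(p,s)
im=wrect(.5527,.133,.03,.045);h=cv2.cvtColor(im,cv2.COLOR_RGB2HSV)
m=((h[...,1]>150)&((h[...,0]<8)|(h[...,0]>172))).astype(np.uint8)
k,l,S,c=cv2.connectedComponentsWithStats(m)
for i in range(1,k):
    if S[i,4]>1000: x,y=.5527+(239.5-c[i,1])*.09/480,.133+(239.5-c[i,0])*.09/480;print(S[i]*.1875,x,y);go(x,y,.021,2.945)
E
```

```text
[0.55416156 0.13526567 0.15216781] 2.9486200695185576
[  26.25     29.0625   36.       33.9375 3512.8125] 0.5514989041232986 0.13413365192153723
cm [ 0.24 -0.17 13.13] turn 0.004
```

Emit:
arm_command([
  [0.2, -0.2, 3.5],
  [0.2, -0.2, 7],
  [0.2, -0.2, 10.5],
  [0.2, -0.2, 12.5],
  [0.2, -0.2, 13],
], turn=[0, 0, 0, 0, 0], hand=[0, 0, 0, 0, 0])

```text
clock: 32.42
eef_pos: [0.5482, 0.1325, 0.0182]
tool_rot: [0.096, 0.995, -0.002, -0.005]
ft_force: [-0.9, -0.1, -0.2]
grip_width: 0.0854
```

Emit:
arm_command([
  [0, 0, 0],
  [0, 0, 0],
  [0, 0, 0],
  [0, 0, 0],
  [0, 0, 0],
], turn=[0, 0, 0, 0, 0], hand=[0, 0.5, 1, 1, 1])

```text
clock: 32.83
eef_pos: [0.553, 0.1327, 0.0243]
tool_rot: [0.097, 0.995, 0.0, 0.001]
ft_force: [-0.4, 0.1, 0.7]
grip_width: 0.0388
```

Emit:
arm_command([
  [0, 0, 0],
  [0, 0, 0],
  [0, 0, -3],
  [0, 0, -7],
  [0, 0, -11],
], turn=[0, 0, 0, 0, 0], hand=[1, 1, 1, 1, 1])

```text
clock: 33.25
eef_pos: [0.5507, 0.1321, 0.1332]
tool_rot: [0.097, 0.995, -0.001, -0.002]
ft_force: [1.2, 0.4, -0.6]
grip_width: 0.0351
```

Emit:
arm_command([
  [0, 0, -2],
  [0, 0, -2],
  [0, 0, -2],
  [0, 0, -2],
  [0, 0, -2],
], turn=[0, 0, 0, 0, 0], hand=[1, 1, 1, 1, 1])

```text
clock: 33.67
eef_pos: [0.5506, 0.1321, 0.1508]
tool_rot: [0.097, 0.995, -0.001, -0.002]
ft_force: [-0.9, 1.4, -1.2]
grip_width: 0.0351
```

```bash
python3 - <<'E'
from h import *
p,s,o=st();print(p,s,o['grip_width'])
go(.4086,-.304,.16,np.pi-.067)
E
```

```text
[0.55060722 0.13208708 0.15083572] 2.946676777352074 0.03513254726143021
cm [  5.49 -45.53  -0.92] turn -0.128
```

Emit:
arm_command([
  [0.4, -3, -0.4],
  [0.8, -6.1, -0.9],
  [1.2, -9.2, -0.9],
  [1.5, -12.2, -0.9],
  [1.8, -15.2, -0.9],
], turn=[0, 0, 0, 0, 0], hand=[1, 1, 1, 1, 1])

```text
clock: 34.08
eef_pos: [0.503, -0.0142, 0.1599]
tool_rot: [0.097, 0.995, -0.001, -0.003]
ft_force: [0.6, 0.2, -1.3]
grip_width: 0.0351
```

Emit:
arm_command([
  [0.4, -3, 0],
  [0.8, -6.1, 0],
  [1.2, -9.2, 0],
  [1.5, -12.2, 0],
  [1.8, -15.2, 0],
], turn=[0, 0, 0, 0, 0], hand=[1, 1, 1, 1, 1])

```text
clock: 34.5
eef_pos: [0.4559, -0.1598, 0.1602]
tool_rot: [0.097, 0.995, -0.0, -0.003]
ft_force: [0.3, -1.0, -0.4]
grip_width: 0.0352
```

Emit:
arm_command([
  [0.4, -3, 0],
  [0.8, -6.1, 0],
  [1.2, -9.2, 0],
  [1.5, -12.2, 0],
  [1.9, -15.2, 0],
], turn=[-0.03, -0.06, -0.09, -0.11, -0.128], hand=[1, 1, 1, 1, 1])

```text
clock: 34.92
eef_pos: [0.4081, -0.305, 0.1603]
tool_rot: [0.033, 0.999, 0.001, -0.002]
ft_force: [-0.1, 0.7, -0.4]
grip_width: 0.0352
```

Emit:
arm_command([
  [0, 0, 3],
  [0, 0, 6],
  [0, 0, 9],
  [0, 0, 9],
  [0, 0, 9],
], turn=[0, 0, 0, 0, 0], hand=[1, 1, 1, 1, 1])

```text
clock: 35.33
eef_pos: [0.4072, -0.3027, 0.0696]
tool_rot: [0.033, 0.999, 0.002, -0.004]
ft_force: [-0.2, 0.6, -0.1]
grip_width: 0.0348
```

```bash
python3 - <<'E'
from h import *
p,s,o=st();print(p,s,o['grip_width'],o['joint_vel'].round(3))
go(.4086,-.304,.029,np.pi-.067)
E
```

```text
[ 0.40722477 -0.30274647  0.06961598] 3.074627842636473 0.034792647888644244 [ 0.005 -0.047  0.066  0.013 -0.     0.001]
cm [-0.15 -0.12  4.06] turn 0.0
```

Emit:
arm_command([
  [-0.1, 0, 2],
  [-0.1, 0, 3.5],
  [-0.1, 0, 3.9],
  [-0.1, 0, 4.1],
  [-0.1, 0, 4.3],
], turn=[0, 0, 0, 0, 0], hand=[1, 1, 1, 1, 1])

```text
clock: 35.75
eef_pos: [0.4114, -0.3049, 0.0304]
tool_rot: [0.033, 0.999, -0.001, 0.0]
ft_force: [0.4, -0.3, 0.1]
grip_width: 0.0348
```

Emit:
arm_command([
  [0, 0, 0],
  [0, 0, 0],
  [0, 0, 0],
  [0, 0, 0],
  [0, 0, 0],
], turn=[0, 0, 0, 0, 0], hand=[1, 1, 0.35, 0.35, 0.35])

```text
clock: 36.17
eef_pos: [0.4107, -0.3047, 0.0296]
tool_rot: [0.033, 0.999, -0.001, -0.0]
ft_force: [0.4, -0.3, -0.3]
grip_width: 0.0553
```

Emit:
arm_command([
  [0, 0, 0],
  [0, 0, -1],
  [0, 0, -4],
  [0, 0, -8],
  [0, 0, -12],
], turn=[0, 0, 0, 0, 0], hand=[0.35, 0.35, 0.35, 0.2, 0])

```text
clock: 36.58
eef_pos: [0.4097, -0.3036, 0.1502]
tool_rot: [0.033, 0.999, 0.0, -0.002]
ft_force: [0.5, -0.8, 0.2]
grip_width: 0.0774
```

Emit:
arm_command([
  [0, 0, -3],
  [0, 0, -6],
  [0, 0, -6],
  [0, 0, -6],
  [0, 0, -6],
], turn=[0, 0, 0, 0, 0], hand=[0, 0, 0, 0, 0])

```text
clock: 37.0
eef_pos: [0.4104, -0.3041, 0.2092]
tool_rot: [0.033, 0.999, -0.0, -0.001]
ft_force: [-1.0, 0.2, -0.8]
grip_width: 0.0854
```

```bash
python3 - <<'E'
from h import *
p,s,o=st();print(p,s)
save('y1.png',wrect(.4585,-.3073,.03,.12,500))
go(.6831,.0675,.2,np.pi-.06)
E
```

```text
[ 0.41042296 -0.30406381  0.20916816] 3.0747036491549093
cm [-24.77  38.86   0.82] turn -0.007
```

View pics/y1.png

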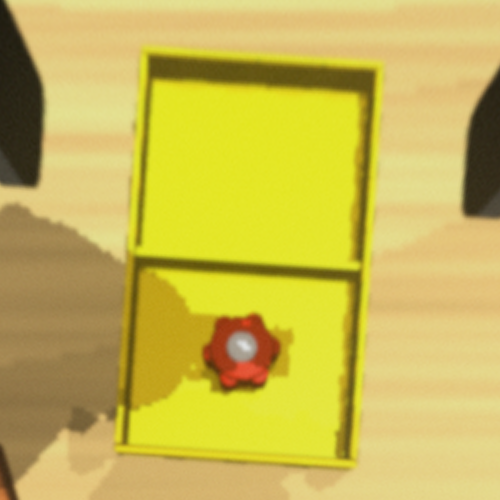

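Red knob upright in the near yellow compartment at (242,350). The far compartment is centred near (257,165). Moving to the push block.

Emit:
arm_command([
  [-1.6, 2.6, 0],
  [-3.3, 5.2, 0],
  [-5, 7.8, 0],
  [-6.6, 10.4, 0],
  [-8.3, 13, 0],
], turn=[0, 0, 0, 0, 0], hand=[0, 0, 0, 0, 0])

```text
clock: 37.47
eef_pos: [0.5016, -0.1786, 0.2069]
tool_rot: [0.034, 0.999, 0.0, -0.003]
ft_force: [0.8, -0.8, -0.7]
grip_width: 0.0853
```

Emit:
arm_command([
  [-1.6, 2.6, 0.5],
  [-3.3, 5.2, 1],
  [-5, 7.8, 1.5],
  [-6.6, 10.4, 2],
  [-8.3, 13, 2.5],
], turn=[0, 0, 0, 0, 0], hand=[0, 0, 0, 0, 0])

```text
clock: 37.88
eef_pos: [0.593, -0.0545, 0.1811]
tool_rot: [0.033, 0.999, -0.0, -0.003]
ft_force: [0.3, -0.4, 0.4]
grip_width: 0.0853
```

Emit:
arm_command([
  [-1.6, 2.6, 0.3],
  [-3.3, 5.2, 0.6],
  [-5, 7.8, 0.9],
  [-6.6, 10.4, 1.2],
  [-8.2, 12.9, 1.4],
], turn=[0, 0, 0, 0, 0], hand=[0, 0, 0, 0, 0])

```text
clock: 38.3
eef_pos: [0.6834, 0.0686, 0.1663]
tool_rot: [0.033, 0.999, -0.001, -0.003]
ft_force: [-0.3, -1.7, -0.6]
grip_width: 0.0852
```

Emit:
arm_command([
  [0, 0, 0],
  [0, 0, 0],
  [0, 0, 0],
  [0, 0, 0],
  [0, 0, 0],
], turn=[0, 0, 0, 0, 0], hand=[0, 0, 0, 0, 0])

```text
clock: 38.72
eef_pos: [0.6835, 0.0659, 0.1694]
tool_rot: [0.034, 0.999, -0.001, -0.001]
ft_force: [-1.4, -0.7, -0.1]
grip_width: 0.0852
```

```bash
python3 - <<'E'
from h import *
p,s,o=st();print(p,s,o['joint_pos'].round(3),R.from_quat(o['tool_rot']).as_matrix()[:,2].round(4))
save('k1.png',wrect(.683,.0675,.068,.08))
go(.6831,.0675,.051,np.pi-.06)
E
```

```text
[0.68349553 0.06588781 0.16943817] 3.073085297286725 [ 9.600e-02  6.600e-01  4.590e-01  1.373e+00 -1.000e-03  1.650e-01] [-0.0022 -0.0011 -1.    ]
cm [ 0.07  0.15 11.87] turn -0.008
```

View pics/k1.png

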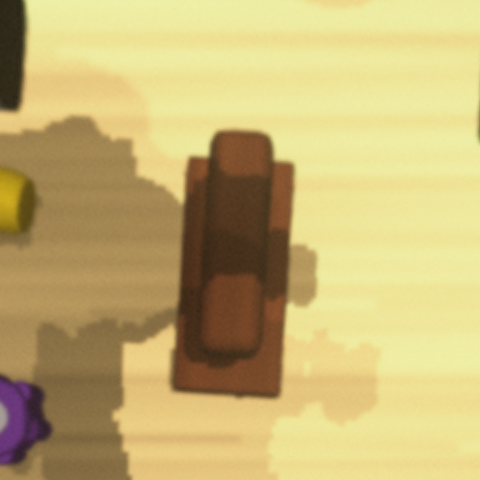

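Rectified view: bar centre at (237,243), yaw −0.055. The neighbours are well clear (purple knob at lower left, screwdriver at left).

Emit:
arm_command([
  [0.2, 0.2, 3.5],
  [0.2, 0.2, 7],
  [0.2, 0.2, 9.5],
  [0.2, 0.2, 11],
  [0.2, 0.2, 11.8],
], turn=[-0.013, -0.013, -0.013, -0.013, -0.013], hand=[0, 0, 0, 0, 0])

```text
clock: 39.18
eef_pos: [0.6798, 0.0681, 0.0486]
tool_rot: [0.028, 1.0, -0.001, -0.003]
ft_force: [0.1, -0.6, -0.1]
grip_width: 0.0852
```

Emit:
arm_command([
  [0, 0, 0],
  [0, 0, 0],
  [0, 0, 0],
  [0, 0, 0],
  [0, 0, 0],
], turn=[0, 0, 0, 0, 0], hand=[0, 0.5, 1, 1, 1])

```text
clock: 39.6
eef_pos: [0.6832, 0.0693, 0.0532]
tool_rot: [0.027, 1.0, -0.0, 0.001]
ft_force: [-1.3, -0.6, 0.5]
grip_width: 0.039
```

Emit:
arm_command([
  [0, 0, 0],
  [0, 0, 0],
  [0, 0, 0],
  [0, 0, 0],
  [0, 0, 0],
], turn=[0, 0, 0, 0, 0], hand=[1, 1, 1, 1, 1])

```text
clock: 40.02
eef_pos: [0.6827, 0.0692, 0.0525]
tool_rot: [0.027, 1.0, -0.0, 0.0]
ft_force: [-0.8, -0.2, 5.2]
grip_width: 0.0214
```

Emit:
arm_command([
  [0, 0, -2],
  [0, 0, -5],
  [0, 0, -8],
  [0, 0, -11],
  [0, 0, -13],
], turn=[0, 0, 0, 0, 0], hand=[1, 1, 1, 1, 1])

```text
clock: 40.43
eef_pos: [0.6827, 0.0696, 0.1836]
tool_rot: [0.027, 1.0, -0.0, 0.0]
ft_force: [1.0, 0.5, -1.3]
grip_width: 0.021
```

Emit:
arm_command([
  [0, 0, 0],
  [0, 0, 0],
  [0, 0, 0],
], turn=[0, 0, 0], hand=[1, 1, 1])

```text
clock: 40.68
eef_pos: [0.6812, 0.0694, 0.179]
tool_rot: [0.027, 1.0, -0.001, -0.003]
ft_force: [-0.3, -0.7, -2.8]
grip_width: 0.0215
```

```bash
python3 - <<'E'
from h import *
p,s,o=st();print(p,s,o['grip_width'],R.from_quat(o['tool_rot']).as_matrix()[:,2].round(4))
go(.507,-.3105,.18,np.pi-.067-np.pi/2+.012)
E
```

```text
[0.6811586  0.0693827  0.17896084] 3.08781345226369 0.021474663827127042 [-0.0053 -0.0012 -1.    ]
cm [ 15.35 -38.87  -0.1 ] turn 1.572
```

Emit:
arm_command([
  [1, -2.6, 0],
  [2, -5.2, 0],
  [3, -7.8, 0],
  [4.1, -10.4, 0],
  [5.1, -13, 0],
], turn=[0, 0, 0, 0, 0], hand=[1, 1, 1, 1, 1])

```text
clock: 41.1
eef_pos: [0.6219, -0.0584, 0.1782]
tool_rot: [0.027, 1.0, -0.0, -0.004]
ft_force: [0.6, -0.1, -2.1]
grip_width: 0.0213
```

Emit:
arm_command([
  [1, -2.6, 0],
  [2, -5.2, 0],
  [3, -7.8, 0],
  [4.1, -10.4, 0],
  [5.1, -13, 0],
], turn=[0, 0, 0, 0, 0], hand=[1, 1, 1, 1, 1])

```text
clock: 41.52
eef_pos: [0.564, -0.1853, 0.1787]
tool_rot: [0.027, 1.0, 0.0, -0.004]
ft_force: [0.1, -0.1, -2.0]
grip_width: 0.0212
```

Emit:
arm_command([
  [1, -2.6, 0],
  [2, -5.2, 0],
  [3, -7.8, 0],
  [4.1, -10.4, 0],
  [5.1, -12.9, 0],
], turn=[0.1, 0.2, 0.3, 0.4, 0.5], hand=[1, 1, 1, 1, 1])

```text
clock: 41.93
eef_pos: [0.5063, -0.3112, 0.1789]
tool_rot: [0.276, 0.961, 0.0, -0.003]
ft_force: [0.3, 0.0, -2.5]
grip_width: 0.0211
```

Emit:
arm_command([
  [0, 0, 0],
  [0, 0, 1],
  [0, 0, 2],
  [0, 0, 3],
  [0, 0, 4],
], turn=[0.12, 0.24, 0.36, 0.48, 0.58], hand=[1, 1, 1, 1, 1])

```text
clock: 42.35
eef_pos: [0.5067, -0.31, 0.1385]
tool_rot: [0.54, 0.842, -0.001, -0.003]
ft_force: [0.8, 0.6, -2.4]
grip_width: 0.0213
```

Emit:
arm_command([
  [0, 0, 0],
  [0, 0, 1],
  [0, 0, 2],
  [0, 0, 3],
  [0, 0, 3],
], turn=[0.12, 0.24, 0.36, 0.48, 0.5], hand=[1, 1, 1, 1, 1])

```text
clock: 42.77
eef_pos: [0.5054, -0.309, 0.1069]
tool_rot: [0.73, 0.683, -0.002, -0.005]
ft_force: [-1.0, 0.9, -1.9]
grip_width: 0.0213
```

Emit:
arm_command([
  [0, 0, 0],
  [0, 0, 0],
  [0, 0, 0],
  [0, 0, 0],
  [0, 0, 0],
], turn=[0, 0, 0, 0, 0], hand=[1, 1, 1, 1, 1])

```text
clock: 43.18
eef_pos: [0.5087, -0.3111, 0.1125]
tool_rot: [0.729, 0.685, -0.001, 0.0]
ft_force: [0.2, -0.6, -2.1]
grip_width: 0.0216
```

```bash
python3 - <<'E'
from h import *
p,s,o=st();print(p,s,o['grip_width'],o['joint_vel'].round(3),R.from_quat(o['tool_rot']).as_matrix()[:,2].round(4))
save('k2.png',wrect(.4585,-.3073,.04,.12,500))
go(.507,-.3105,.0525+.004,1.504)
E
```

```text
[ 0.50874737 -0.31105606  0.11251852] 1.5085058219838747 0.021578817836396123 [-0.    -0.    -0.003 -0.001 -0.001  0.003] [-7.0e-04 -1.4e-03 -1.0e+00]
cm [ 0.04 -0.17  5.6 ] turn 0.004
```

View pics/k2.png

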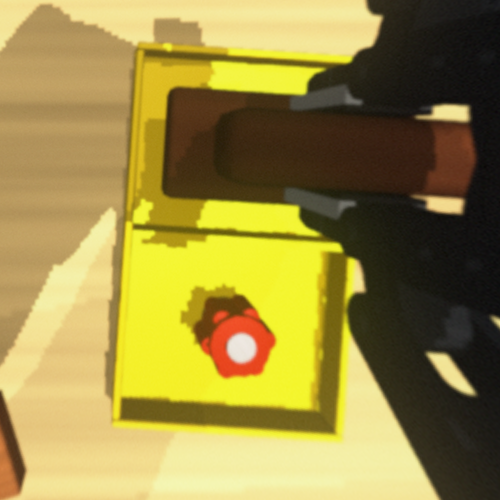

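Block aligned over the far compartment (left end at column 165, which works out to a centre y ≈ −0.310, with about 8 mm margin at each end). Lowering it.

Emit:
arm_command([
  [0, -0.1, 2],
  [0, -0.1, 4],
  [0, -0.1, 5],
  [0, -0.1, 5.4],
  [0, -0.1, 5.6],
], turn=[0, 0, 0, 0, 0], hand=[1, 1, 1, 1, 1])

```text
clock: 43.65
eef_pos: [0.5064, -0.3103, 0.0565]
tool_rot: [0.729, 0.685, -0.001, -0.001]
ft_force: [-6.0, 3.5, 12.6]
grip_width: 0.0211
```

Emit:
arm_command([
  [0, 0, 0],
  [0, 0, 0.1],
  [0, 0, 0.1],
  [0, 0, 0.1],
  [0, 0, 0.1],
], turn=[0, 0, 0, 0, 0], hand=[1, 1, 1, 1, 1])

```text
clock: 44.07
eef_pos: [0.5078, -0.3112, 0.0564]
tool_rot: [0.729, 0.684, -0.001, 0.001]
ft_force: [-3.7, 0.9, 5.2]
grip_width: 0.0212
```

```bash
python3 - <<'E'
from h import *
p,s,o=st();print(p,s,o['ft_force'].round(1),o['ft_torque'].round(2))
E
```

```text
[ 0.50784702 -0.3112154   0.05643676] 1.5077913848546152 [-3.7  0.9  5.2] [ 0.3  0.6 -0. ]
```

It is on the floor. Releasing, rising and moving clear.

Emit:
arm_command([
  [0, 0, 0],
  [0, 0, 0],
  [0, 0, 0],
  [0, 0, 0],
  [0, 0, 0],
], turn=[0, 0, 0, 0, 0], hand=[0.5, 0.4, 0.4, 0.4, 0.4])

```text
clock: 44.48
eef_pos: [0.5075, -0.3109, 0.0548]
tool_rot: [0.729, 0.684, -0.001, -0.0]
ft_force: [0.7, -0.5, 0.7]
grip_width: 0.0511
```

Emit:
arm_command([
  [0, 0, -1],
  [0, 0, -4],
  [0, 0, -8],
  [0, 0, -12],
  [0, 0, -16],
], turn=[0, 0, 0, 0, 0], hand=[0.4, 0.4, 0.4, 0.4, 0.4])

```text
clock: 44.9
eef_pos: [0.5072, -0.3105, 0.2172]
tool_rot: [0.729, 0.684, -0.001, -0.0]
ft_force: [1.2, -0.7, 0.0]
grip_width: 0.0511
```

Emit:
arm_command([
  [0, -3, 0],
  [0, -6, 0],
  [0, -9, 0],
  [0, -12, 0],
  [0, -14, 0],
], turn=[0, 0, 0, 0, 0], hand=[0.4, 0.4, 0.4, 0.4, 0.4])

```text
clock: 45.32
eef_pos: [0.3655, -0.3013, 0.216]
tool_rot: [0.729, 0.684, -0.001, -0.0]
ft_force: [-1.2, 0.8, 0.0]
grip_width: 0.0513
```

Emit:
arm_command([
  [0, 0, 0],
  [0, 0, 0],
  [0, 0, 0],
  [0, 0, 0],
  [0, 0, 0],
], turn=[0, 0, 0, 0, 0], hand=[0.4, 0.4, 0.4, 0.4, 0.4])

```text
clock: 45.73
eef_pos: [0.3688, -0.302, 0.2152]
tool_rot: [0.729, 0.685, -0.001, -0.0]
ft_force: [0.4, -0.3, -0.9]
grip_width: 0.0512
```

```bash
python3 - <<'E'
from h import *
p,s,o=st();print(p,o['clock'])
im,d=camera('top');im2,_=camera('side')
W=cloud('top',d);Z=W[...,2]
for n,c,r,a,b in [('green',(.438,-.118),.035,.03,.05),('tape',(.545,.006),.045,.043,.06),('coupling',(.4535,.3212),.04,.065,.1),('black',(.5525,.3016),.03,.03,.05),('red',(.41,-.304),.03,.03,.05),('push',(.508,-.311),.05,.06,.09)]:
    m=(np.hypot(W[...,0]-c[0],W[...,1]-c[1])<r)&(Z>a)&(Z<b); P=W[m]
    if len(P)<5: print(n,len(P));continue
    print(n,len(P),[np.round(x,3) for x in cv2.minAreaRect(P[:,:2].astype(np.float32))],'z',np.percentile(P[:,2],[20,50,90]).round(4))
t=cv2.resize(im[110:350,60:520],(790,412),interpolation=cv2.INTER_CUBIC)
x=np.zeros((600,790,3),np.uint8);x[:412]=t;x[412:,:395]=cv2.resize(im2[120:165,195:295],(395,178))[:188] .repeat(1,0) if 0 else cv2.resize(im2[120:165,200:295],(395,188),interpolation=cv2.INTER_CUBIC);x[412:,395:]=cv2.resize(im2[290:365,165:310],(395,188),interpolation=cv2.INTER_CUBIC)
save('final.png',x)
E
```

```text
[ 0.36882118 -0.30203168  0.21517009] 45.7333
green 256 [array([ 0.44 , -0.122]), array([0.035, 0.033]), np.float64(15.668)] z [0.0324 0.0343 0.0361]
tape 491 [array([0.553, 0.01 ]), array([0.052, 0.034]), np.float64(48.37)] z [0.0465 0.0481 0.0501]
coupling 560 [array([0.453, 0.321]), array([0.045, 0.045]), np.float64(69.283)] z [0.0742 0.0757 0.0776]
black 267 [array([0.551, 0.302]), array([0.033, 0.037]), np.float64(84.58)] z [0.0353 0.0376 0.0401]
red 294 [array([ 0.411, -0.304]), array([0.037, 0.033]), np.float64(36.566)] z [0.0357 0.0379 0.0398]
push 552 [array([ 0.507, -0.31 ]), array([0.074, 0.022]), np.float64(86.108)] z [0.0697 0.0717 0.0737]
```

View pics/final.png

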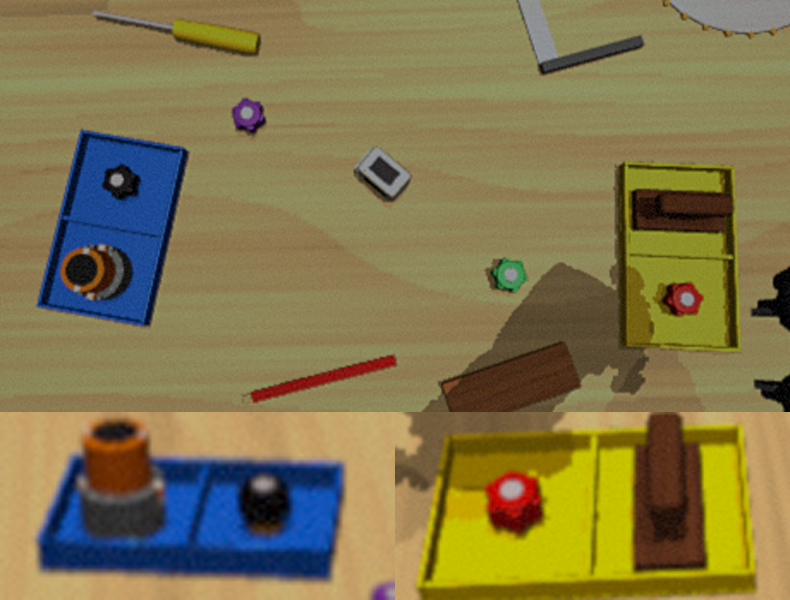

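The final picture shows both kits complete, and the measured top heights (0.076, 0.038, 0.038, 0.072) match pieces seated on the tray floor with the plug home. The green knob and tape measure haven't moved.

```bash
python3 -c "
from h import *
print(get_obs()['joint_vel'].round(3)); job_done()"
```

```text
[-0.002 -0.002 -0.006  0.    -0.001 -0.   ]
the job is handed in; nothing more can be done
```

Both kits are made up and the job is handed in, at about 46 s of the 144 s allowed; no verdict was reported.

- **Blue tray:** The coupling is in the near compartment and the black knob in the far one. The coupling's top measured 0.076 m against 0.075 m expected when fully home, or 0.086 m if the ears sat on the rim. An ear shows down in its notch.
- **Yellow tray:** The red knob is in the near compartment and the push block in the far one, lengthwise along the tray's y. Their tops measured 0.038 m and 0.072 m, matching pieces standing flat on the tray floor.
- **Left in place:** The green knob and tape measure measured within about 1 mm of where they started.

These did not go to plan or disagreed:
- Early on, the last joint reached its limit and tilted the tool by about 0.04 rad. I undid that at the opposite limit before grasping anything.
- The push block was lying along world x, not y as the task text says, so I turned it a quarter turn.
- Wrist-camera positions differed from the gripper's by about 1.5–3 mm. This caused no trouble, and the plug went in without resistance.

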